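Close up a detector head: tighten the window ring, cover the wiring ducts

ROBOT

A 6-joint arm with a two-finger parallel gripper is mounted at the origin on a cart in front of the work surface, level with it; the furniture and walls round the work are solid. World frame = base frame: x ahead of the robot, y to its left, z up, the work surface at z = 0. Lengths are in m, angles in rad, forces in N, time in s.
With the tool pointing down it reaches from about 0.25 to 0.775 m from the base axis. Payload 4 kg.
Tool frame: the origin (TCP) lies at the very end of the fingers, on their centre line; the grasp point (between the pads) lies 19 mm behind it; z points along the fingers, y is the direction in which the jaws open and shut (so a half turn about z gives the same grasp; the last joint's range is limited). The gripper opens to 94 mm and grips with 3 to 60 N. Pads are 16 mm wide; open, the fingers measure 119 mm over their backs; the gripper's body (75 mm by 177 mm) begins 78 mm behind the grasp point.
Start: joints at [-1.273, 0.087, 1.371, -0, 1.684, -0.103], TCP at [0.215, -0.506, 0.206] pointing down, gripper open.
Joint ranges: [-3.1, 3.1], [-0.76, 2.03], [0.27, 2.55], [-1.08, 4.22], [0.17, 2.65], [-2.57, 2.57]. Speed limits (rad/s): [2.79, 2.79, 3.14, 3.14, 3.14, 3.14].

INTERFACE

Orientations are given as a unit quaternion [w, x, y, z].
In Python, from plant import * gives the robot as it stands.
- The arm moves only by the tool servo_tool, never from a script. Its argument "series" is a list of rows, each a list of 3 entries, a list of its own where there are three numbers: the shift along the tool's x, y, z in cm, then the turn, a rotation vector about the tool's x, y, z in rad, then the opening, from 0 (shut) to 1 (fully open). In form: [[[tx, ty, tz], [ax, ay, az], grip], ...]. A call has exactly 10 rows; each row is the pose to reach, as a shift and turn from the pose measured when the call began, along the tool's axes at that moment; what a row does not reach only later rows make up. A row lasts 1/8 s, in which the tool goes at most 62.5 mm and 10.7 degrees, less where a joint would pass 70% of its speed; a pose out of reach is approached as far as the arm can. A call with a gripper value outside its range is refused whole. The fingers move at their own pace and stop on an object; "grip_force" is the grip in N (left out, the last holds). Time passes only in rows, so rows that repeat a pose let the fingers close, or fill a call up. It gives the time, the measured TCP pose, the force and the opening at its end, in the units of the state.
- state(): the state, without advancing time (a new reading comes with each control period).
- snapshot(name): name is "scene" or "side" or "wrist"; returns a dict with "pixels" (400x640x3 uint8, red, green, blue), "mtx" (3x3 intrinsics, pixels), "pose" (4x4, takes a point from camera to world coordinates). Camera axes: x right, y down, z forward; pixel columns grow to the right and rows downward; lengths in m; the calibration is good to about 2 mm. A picture is of the moment at which its call begins. There is no depth.
- sign_off(): hands the job in, once; it reports no verdict.
Trained networks look in the newest picture that a camera, given by its name, has taken for a name from the list of things; names that differ only in an ending like _2 or _b are one class to them, and where a whole thing is asked for, a point or a joint stands for the part that bears it (a point fixed in the world has none). Each returns a list of dicts, best first, with "p" (0 to 1); they miss things now and then, are a little off and sometimes report something else, mostly with a low value. They report only what shows in the picture. A call takes as long as a camera call.
- masks_of(camera, thing): "mask" (400x640 bool, what is visible of it) and "extent" ([left, top, right, bottom] in pixels, round what is visible of it).
The state is a dict: "clock": time; "joints": joint angles; "dq": joint speeds; "joint_efforts": joint torques, N m; "tool_pos": TCP position; "eef_rot": TCP orientation; "force": force on the tool from outside, world axes, zero at the start; "wrist_torque": the same for the moment, N m; "grip_width": finger opening in m.
Only numpy, scipy, OpenCV 4.12 (cv2) and the standard library are available. Lean on these libraries where they do the work, as an engineer would, in place of code of your own. Each camera call takes 0.05 s, during which the arm holds its last target. There are 200 camera calls.

TASK

Close up the blue detector head: first put both pins of the red pin spanner into holes of the dark ring round the window and, with nothing but the spanner, turn the ring clockwise until it stops. Then lay each white cover strip on a wiring duct of its own (any duct; a duct left over stays open) and run the hand roller along it with firm pressure until it is down flat over its whole length; do not press strips home with the fingers. Put spanner and roller back on the blue mat, pins and wheel down, and knock nothing over.

Things in the scene. Friction and masses are not known exactly. Their poses are not given: they have to be found in the camera images.
- detector_head: Fixed blue box with a slate-grey lid, 214 x 204 mm, lid top 50 mm above the table. Origin at table height on the window ring's axis; z up; its front (sockets) looks to its -x; lid from x -106 to +108 mm. On the lid: the ring in the middle, light-grey open ducts along the left (+y), far (+x) and right (-y) edges; no duct along the front, where the spanner's handle has room.
- ring_top (a point): Centre of the top face of the dark retaining ring: 72 mm across, 10 mm deep, top 76 mm above the table. Four through holes, 11 mm wide, on a 50 mm circle, on the x and y axes of this frame, which turns with the ring; z up. Its yaw relative to the head is 0.5 minus the ring's angle: a spanner put in with this frame's yaw has its handle pointing to the head's front, within 0.5 rad.
- window_ring (a joint): Angle of the retaining ring, rad: grows as it is turned clockwise seen from above. Starts slack, between 0 and 0.3; its stop is at 1.0. Turns against 0.25 N m of friction and stays where it is left.
- duct_a (a point): Left (+y) duct: centre of its mouth at wall-top level, 68 mm up; x along it, y across, z up. Inside 142 x 18 mm, closed ends, walls 2.5 mm, 18 mm high. Three spring clips on its centre line at x -60, 0 and +60 mm, tops 7 mm below the wall tops: each goes down 5.6 mm when pressed with over 6 N and stays. All at once need over 18 N; rolled, 11 to 17 N do. Pressed outside the clips a strip tips up.
- duct_b (a point): The same at the far (+x) edge of the head; x along the duct, which lies along the head's y.
- duct_c (a point): The same at the right (-y) edge of the head, parallel to duct_a.
- pin_spanner: Pin spanner, 220 g, lying on two pins and a foot. Origin midway between the pin tips; z up. Pins at y +-25 mm, 7 mm thick, 9 mm long, pointing down; over them a cross head 70 mm wide, from 9 to 17 mm up. Red handle from x -45 to -161 mm, 18 mm wide, from 13 to 28 mm up; centre of mass at x -75 mm. Cross foot, 42 mm wide, at x -150 mm, level with the pin tips. Fully in: origin 9 mm below ring_top.
- seam_roller: Sprung hand roller, 360 g, standing on its wheel; origin on the ground under the wheel; z up; rolls along x. Black and orange grip block 38 mm (x) by 26 mm (y), 55 to 95 mm up. Below it an aluminium frame, 60 x 55 mm, 43 mm high, side runners 1.5 mm off the ground, and one wheel, 36 mm across, 44 mm wide. Spring between grip and frame: starts at 5 N, 2 N per mm, bottoms at 10 mm (25 N).
- tool_mat: Blue rubber mat, 210 mm (its x) by 210 mm (its y), 3 mm thick, fixed on the table. Origin at the centre of its underside.
- strip_1: White cover strip, rigid, 70 g, lying web down; two or three strips are present. Cap 150 x 28 mm, 12 to 16 mm above the origin; below it a web 136 x 11 mm, 12 mm deep, that goes into the duct. Origin at the centre of the web's underside; x along it, z up. Laid in a duct it rests on the clips, origin 7 mm below the duct's point, cap 5 mm above the walls; home: origin 12 mm below, cap on the walls.
- strip_2: The same as strip_1.
- strip_3: The same as strip_1.
- wash_bottle: Bystander: white squeeze bottle with a blue cap, 198 mm tall, behind the head. Origin at its foot.

How it is judged:
On the way, in this order (a step that is already met when the one before it is completed fails the run):
1. both pins of the spanner are in holes of the ring (spanner within 6 mm of the ring's axis, pins at least 5 mm in) while the ring is still slack (under 0.5) (horizontal distance between pin_spanner and ring_top below 0.006 m and z of pin_spanner in the frame of ring_top between -0.012 and -0.005 m and value of joint window_ring below 0.5 rad), for 0.1 s.
2. the ring has been turned to its stop (0.94 or more) with the spanner still in it (horizontal distance between pin_spanner and ring_top below 0.006 m and z of pin_spanner in the frame of ring_top between -0.012 and -0.005 m and value of joint window_ring above 0.94 rad), for 0.1 s.
3. the roller bears on a strip lying on a duct with at least 6 N (((contact force between seam_roller and strip_1 above 6 N and height (world z) of strip_1 above 0.04 m) or (contact force between seam_roller and strip_2 above 6 N and height (world z) of strip_2 above 0.04 m) or (contact force between seam_roller and strip_3 above 6 N and height (world z) of strip_3 above 0.04 m))), for 0.2 s.
At the end, for the whole second after the job is handed in: Ring at its stop (0.94 or more); every strip home on a duct (within 8 mm along, 6 mm across, 0.08 rad in line, cap within 1.6 mm of the walls and level within 0.018 rad); spanner and roller at rest upright with their origins over the blue mat, standing on it; wash bottle upright (value of joint window_ring above 0.94 rad and ((x of strip_1 in the frame of duct_a between -0.008 and 0.008 m and y of strip_1 in the frame of duct_a between -0.006 and 0.006 m and z of strip_1 in the frame of duct_a between -0.015 and -0.0104 m and angle between the z axis of strip_1 and the z axis of duct_a, either way round below 0.018 rad and angle between the x axis of strip_1 and the x axis of duct_a, either way round below 0.08 rad) or (x of strip_1 in the frame of duct_b between -0.008 and 0.008 m and y of strip_1 in the frame of duct_b between -0.006 and 0.006 m and z of strip_1 in the frame of duct_b between -0.015 and -0.0104 m and angle between the z axis of strip_1 and the z axis of duct_b, either way round below 0.018 rad and angle between the x axis of strip_1 and the x axis of duct_b, either way round below 0.08 rad) or (x of strip_1 in the frame of duct_c between -0.008 and 0.008 m and y of strip_1 in the frame of duct_c between -0.006 and 0.006 m and z of strip_1 in the frame of duct_c between -0.015 and -0.0104 m and angle between the z axis of strip_1 and the z axis of duct_c, either way round below 0.018 rad and angle between the x axis of strip_1 and the x axis of duct_c, either way round below 0.08 rad)) and ((x of strip_2 in the frame of duct_a between -0.008 and 0.008 m and y of strip_2 in the frame of duct_a between -0.006 and 0.006 m and z of strip_2 in the frame of duct_a between -0.015 and -0.0104 m and angle between the z axis of strip_2 and the z axis of duct_a, either way round below 0.018 rad and angle between the x axis of strip_2 and the x axis of duct_a, either way round below 0.08 rad) or (x of strip_2 in the frame of duct_b between -0.008 and 0.008 m and y of strip_2 in the frame of duct_b between -0.006 and 0.006 m and z of strip_2 in the frame of duct_b between -0.015 and -0.0104 m and angle between the z axis of strip_2 and the z axis of duct_b, either way round below 0.018 rad and angle between the x axis of strip_2 and the x axis of duct_b, either way round below 0.08 rad) or (x of strip_2 in the frame of duct_c between -0.008 and 0.008 m and y of strip_2 in the frame of duct_c between -0.006 and 0.006 m and z of strip_2 in the frame of duct_c between -0.015 and -0.0104 m and angle between the z axis of strip_2 and the z axis of duct_c, either way round below 0.018 rad and angle between the x axis of strip_2 and the x axis of duct_c, either way round below 0.08 rad)) and ((x of strip_3 in the frame of duct_a between -0.008 and 0.008 m and y of strip_3 in the frame of duct_a between -0.006 and 0.006 m and z of strip_3 in the frame of duct_a between -0.015 and -0.0104 m and angle between the z axis of strip_3 and the z axis of duct_a, either way round below 0.018 rad and angle between the x axis of strip_3 and the x axis of duct_a, either way round below 0.08 rad) or (x of strip_3 in the frame of duct_b between -0.008 and 0.008 m and y of strip_3 in the frame of duct_b between -0.006 and 0.006 m and z of strip_3 in the frame of duct_b between -0.015 and -0.0104 m and angle between the z axis of strip_3 and the z axis of duct_b, either way round below 0.018 rad and angle between the x axis of strip_3 and the x axis of duct_b, either way round below 0.08 rad) or (x of strip_3 in the frame of duct_c between -0.008 and 0.008 m and y of strip_3 in the frame of duct_c between -0.006 and 0.006 m and z of strip_3 in the frame of duct_c between -0.015 and -0.0104 m and angle between the z axis of strip_3 and the z axis of duct_c, either way round below 0.018 rad and angle between the x axis of strip_3 and the x axis of duct_c, either way round below 0.08 rad)) and linear speed of each of strip_1, strip_2, strip_3, pin_spanner, seam_roller below 0.02 m/s and x of pin_spanner in the frame of tool_mat between -0.105 and 0.105 m and y of pin_spanner in the frame of tool_mat between -0.105 and 0.105 m and z of pin_spanner in the frame of tool_mat below 0.01 m and angle between each of pin_spanner, seam_roller's own z axis and vertical below 0.2 rad and x of seam_roller in the frame of tool_mat between -0.105 and 0.105 m and y of seam_roller in the frame of tool_mat between -0.105 and 0.105 m and z of seam_roller in the frame of tool_mat below 0.012 m and angle between wash_bottle's own z axis and vertical below 0.3 rad); the robot touches nothing.
It fails at once if the fingers push the ring itself with more than 5 N (contact force between the fingers and window_ring above 5 N).
It fails at once if a strip is pressed home by the fingers: they bear on it (over 2 N) while it lies on a duct more than half way down ((contact force between the fingers and strip_1 above 2 N and horizontal distance between strip_1 and duct_a below 0.01 m and z of strip_1 in the frame of duct_a below -0.0098 m) or (contact force between the fingers and strip_1 above 2 N and horizontal distance between strip_1 and duct_b below 0.01 m and z of strip_1 in the frame of duct_b below -0.0098 m) or (contact force between the fingers and strip_1 above 2 N and horizontal distance between strip_1 and duct_c below 0.01 m and z of strip_1 in the frame of duct_c below -0.0098 m) or (contact force between the fingers and strip_2 above 2 N and horizontal distance between strip_2 and duct_a below 0.01 m and z of strip_2 in the frame of duct_a below -0.0098 m) or (contact force between the fingers and strip_2 above 2 N and horizontal distance between strip_2 and duct_b below 0.01 m and z of strip_2 in the frame of duct_b below -0.0098 m) or (contact force between the fingers and strip_2 above 2 N and horizontal distance between strip_2 and duct_c below 0.01 m and z of strip_2 in the frame of duct_c below -0.0098 m) or (contact force between the fingers and strip_3 above 2 N and horizontal distance between strip_3 and duct_a below 0.01 m and z of strip_3 in the frame of duct_a below -0.0098 m) or (contact force between the fingers and strip_3 above 2 N and horizontal distance between strip_3 and duct_b below 0.01 m and z of strip_3 in the frame of duct_b below -0.0098 m) or (contact force between the fingers and strip_3 above 2 N and horizontal distance between strip_3 and duct_c below 0.01 m and z of strip_3 in the frame of duct_c below -0.0098 m)).
It fails at once if the wash bottle is knocked over (angle between wash_bottle's own z axis and vertical above 0.6 rad).
Of strip_1, strip_2, strip_3 only 2 to 3 are there at a start; the rules pass over those that are not, and their reading is None.
At some moment in a run one of pin_spanner, seam_roller may be knocked a few centimetres aside while the robot is not near it.
Once in a run the grip may slacken for a moment while it holds something.
It also fails if it takes over 208 s, if anything falls off the work surface, if the arm or the gripper's body presses on something with over 40 N, if the wrist force passes 120 N, or if a joint passes its speed limit or range.

## Working session

There is one attempt and no reset: what is moved stays moved. The work goes in short steps, Python scripts to look and compute and a tool call to move; the robot and the scene stay as the last step left them, time stands still between calls to the robot, and variables do not carry over. Pictures are saved under pics/ and viewed, about 12 in all and at most 16, crops included, and the job is handed in when it is done.

Besides the shell and the picture viewer there is one more tool, called after "Request:" as name(argument=value, ...), one argument or row to a line, values as JSON. servo_tool: Moves the arm, as the interface text tells. Its arguments: {"type":"object","properties":{"series":{"type":"array","items":{"type":"array"}},"grip_force":{"type":"number"}},"required":["series"]}

```bash
ls; mkdir -p pics
cat > h.py <<'E'
from plant import *
import numpy as np, cv2
from scipy.spatial.transform import Rotation as R
def snap(c,name=None):
    s=snapshot(c)
    if name: cv2.imwrite(f'pics/{name}.png',cv2.cvtColor(s['pixels'],cv2.COLOR_RGB2BGR))
    return s
def ray(s,u,v):
    d=np.linalg.inv(s['mtx'])@np.array([u,v,1.]); P=np.array(s['pose']); return P[:3,3],P[:3,:3]@d
def onz(s,u,v,z):
    o,d=ray(s,u,v); return o+d*(z-o[2])/d[2]
def proj(s,p):
    P=np.array(s['pose']); q=P[:3,:3].T@(np.array(p)-P[:3,3]); q=np.array(s['mtx'])@q; return q[:2]/q[2]
E
python3 - <<'E'
from h import *
st=state(); print(st)
for c in ['scene','side','wrist']:
    s=snap(c,c+'0'); print(c,np.round(s['pose'],3).tolist(),np.round(s['mtx'],1).tolist())
    if c!='wrist':
      for t in ['detector_head','window_ring','pin_spanner','seam_roller','tool_mat','strip_1','wash_bottle']:
        for m in masks_of(c,t):
            if m['p']>.3: 
                ys,xs=np.nonzero(m['mask']); print(c,t,round(m['p'],2),m['extent'],xs.mean().round(),ys.mean().round())
a=cv2.imread('pics/scene0.png');cv2.imwrite('pics/s0.png',cv2.resize(a,None,fx=1.25,fy=1.25))
E
```

```text
pics
{'clock': 0.0, 'joints': array([-1.27311334e+00,  8.79295220e-02,  1.37221639e+00, -1.49741586e-06,
        1.68356250e+00, -1.03095683e-01]), 'dq': array([-0.00052918, -0.00054398, -0.00046304, -0.00268349,  0.00065535,
       -0.00181639]), 'joint_efforts': array([-6.92978074e-05, -3.40183568e+01, -3.02425182e+01,  7.18140299e-02,
        3.30118323e-02, -1.50032424e-04]), 'tool_pos': array([ 0.21441675, -0.50591188,  0.20433729]), 'eef_rot': array([-1.05280183e-03,  9.79988623e-01,  1.99050694e-01, -1.03502943e-04]), 'force': array([-0.44962014,  0.80133048,  0.95841914]), 'wrist_torque': array([ 0.02435332,  0.03724464, -0.04289253]), 'grip_width': 0.09407989349981441}
scene [[-0.825, -0.213, 0.524, -0.173], [-0.565, 0.35, -0.747, 1.157], [-0.025, -0.912, -0.409, 0.702], [0.0, 0.0, 0.0, 1.0]] [[480.3, 0.0, 319.7], [0.0, 480.3, 196.0], [0.0, 0.0, 1.0]]
scene detector_head 0.6 [337.7, 168.3, 423.5, 217.1] 379.0 191.0
scene window_ring 0.75 [369.1, 177.9, 390.4, 188.2] 379.0 181.0
scene pin_spanner 0.71 [286.3, 222.1, 338.5, 245.4] 314.0 233.0
scene seam_roller 0.82 [330.2, 198
[... 499 characters left out ...]
95.4, 207.7] 360.0 178.0
side window_ring 0.77 [350.0, 165.9, 372.0, 175.0] 360.0 168.0
side pin_spanner 0.73 [305.4, 236.2, 367.8, 252.6] 337.0 244.0
side seam_roller 0.56 [335.2, 196.9, 354.4, 232.5] 346.0 212.0
side seam_roller 0.51 [346.7, 165.1, 370.0, 175.5] 361.0 168.0
side tool_mat 0.55 [294.6, 212.0, 367.1, 258.1] 332.0 236.0
side strip_1 0.9 [306.4, 261.1, 361.2, 278.3] 335.0 270.0
side strip_1 0.9 [293.4, 306.0, 352.4, 317.4] 323.0 312.0
side wash_bottle 0.71 [286.8, 148.2, 310.4, 199.2] 296.0 175.0
wrist [[0.389, -0.897, -0.209, 0.275], [-0.921, -0.379, -0.089, -0.48], [0.001, 0.227, -0.974, 0.385], [0.0, 0.0, 0.0, 1.0]] [[294.1, 0.0, 323.2], [0.0, 294.1, 203.0], [0.0, 0.0, 1.0]]
```

View pics/s0.png

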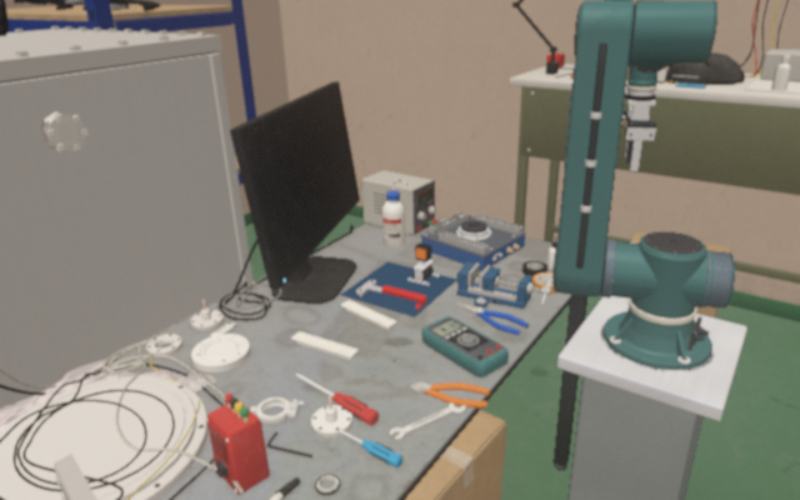

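Run:
```python
from h import *
sc=snap('scene');si=snap('side')
def cen(c,t):
    L=[]
    for m in masks_of(c,t)[:3]:
        if m['p']>.3:
            ys,xs=np.nonzero(m['mask']); (cx,cy),(w,h),a=cv2.minAreaRect(np.c_[xs,ys].astype(np.float32)); L.append((xs.mean(),ys.mean()))
    return L
for t,z in [('window_ring',.076),('pin_spanner',.02),('seam_roller',.06),('tool_mat',.003),('strip_1',.016),('detector_head',.05),('wash_bottle',.1)]:
    for n,s in (('scene',sc),('side',si)):
        for c in cen(n,t): print(t,n,onz(s,*c,z).round(3))
st=state(); print(R.from_quat(st['eef_rot'],scalar_first=True).as_matrix().round(3).tolist())
P=np.array(snap('wrist')['pose']); T=np.eye(4);T[:3,:3]=R.from_quat(st['eef_rot'],scalar_first=True).as_matrix();T[:3,3]=st['tool_pos']
print((np.linalg.inv(T)@P).round(4).tolist())
```

```text
window_ring scene [ 0.527 -0.195  0.076]
window_ring side [ 0.532 -0.192  0.076]
pin_spanner scene [0.563 0.146 0.02 ]
pin_spanner side [0.565 0.15  0.02 ]
seam_roller scene [0.537 0.05  0.06 ]
seam_roller side [0.552 0.045 0.06 ]
tool_mat scene [0.578 0.095 0.003]
tool_mat side [0.586 0.099 0.003]
strip_1 scene [0.554 0.396 0.016]
strip_1 scene [0.554 0.251 0.016]
strip_1 side [0.559 0.252 0.016]
strip_1 side [0.56  0.397 0.016]
detector_head scene [ 0.514 -0.173  0.05 ]
detector_head side [ 0.531 -0.168  0.05 ]
wash_bottle scene [ 0.709 -0.074  0.1  ]
wash_bottle side [0.544 0.331 0.1  ]
wash_bottle side [ 0.738 -0.088  0.1  ]
[[0.921, 0.39, 0.0], [0.39, -0.921, -0.0], [-0.0, 0.0, -1.0]]
[[-0.001, -0.9738, -0.2274, 0.066], [1.0, -0.001, 0.0001, -0.0009], [-0.0004, -0.2274, 0.9738, -0.1793], [0.0, 0.0, 0.0, 1.0]]
```

Scene: head at (473,240) with the ring on top. The mat is at (400,285) with the spanner (390,292) and roller (424,265). There are two strips, at (368,313) and (325,345), and the bottle is at (392,218). A vise (495,285) stands near the mat. I'll move over it for a close look.

Request:
servo_tool(
  series=[
    [[4,-3,-2],[0,0,0.1],1],
    [[9,-6.5,-4],[0,0,0.2],1],
    [[14,-10,-6],[0,0,0.3],1],
    [[19,-13.5,-7.6],[0,0,0.4],1],
    [[24,-17,-7.6],[0,0,0.4],1],
    [[29,-20.5,-7.6],[0,0,0.4],1],
    [[34,-24,-7.6],[0,0,0.4],1],
    [[38,-27,-7.6],[0,0,0.4],1],
    [[41,-29,-7.6],[0,0,0.4],1],
    [[41,-29,-7.6],[0,0,0.4],1],
  ],
)

```text
clock: 2.95
tool_pos: [0.4796, -0.0775, 0.2812]
eef_rot: [-0.0, 1.0, 0.003, -0.0]
force: [-0.6, -0.3, 0.3]
grip_width: 0.094
```

```bash
cat >> h.py <<'E'
def yawof(st): 
    M=R.from_quat(st['eef_rot'],scalar_first=True).as_matrix(); return np.arctan2(M[1,0],M[0,0])
def go(x,y,z,yaw,st=None):
    """shift in tool cm and turn to reach pose with tool straight down"""
    st=st or state(); M=R.from_quat(st['eef_rot'],scalar_first=True).as_matrix()
    T=np.array([[np.cos(yaw),np.sin(yaw),0],[np.sin(yaw),-np.cos(yaw),0],[0,0,-1]])
    print('shift cm',(M.T@(np.array([x,y,z])-st['tool_pos'])*100).round(2),'turn',R.from_matrix(M.T@T).as_rotvec().round(3))
def st0():
    s=state(); print('t',round(s['clock'],2),'pos',s['tool_pos'].round(4),'yaw',yawof(s).round(4),'F',s['force'].round(1),'w',round(s['grip_width'],4)); return s
E
python3 - <<'E'
from h import *
import pickle
st0(); s=snap('wrist','w1'); pickle.dump(s,open('w1.pkl','wb'))
for t,z in [('window_ring',.076),('pin_spanner',.02),('seam_roller',.095),('tool_mat',.003),('strip_1',.016),('detector_head',.05),('wash_bottle',.1),('duct_a',.068)]:
    for m in masks_of('wrist',t)[:4]:
        if m['p']>.3:
            ys,xs=np.nonzero(m['mask']); r=cv2.minAreaRect(np.c_[xs,ys].astype(np.float32)); B=[onz(s,*b,z)[:2].round(3).tolist() for b in cv2.boxPoints(r)]
            print(t,round(m['p'],2),np.round(m['extent']),onz(s,xs.mean(),ys.mean(),z).round(4),B)
E
```

```text
t 2.95 pos [ 0.4796 -0.0775  0.2812] yaw 0.0051 F [-0.6 -0.3  0.3] w 0.094
window_ring 0.55 [388. 115. 446. 172.] [ 0.5329 -0.1985  0.076 ] [[0.567, -0.16], [0.567, -0.231], [0.496, -0.238], [0.496, -0.164]]
pin_spanner 0.9 [135.  60. 197. 184.] [0.5751 0.1497 0.02  ] [[0.641, 0.189], [0.66, 0.124], [0.492, 0.083], [0.47, 0.153]]
seam_roller 0.79 [226. 107. 278. 149.] [0.5548 0.0121 0.095 ] [[0.575, 0.039], [0.578, -0.017], [0.53, -0.018], [0.526, 0.039]]
seam_roller 0.57 [328.  51. 508. 227.] [ 0.5417 -0.186   0.095 ] [[0.451, -0.08], [0.642, -0.11], [0.615, -0.288], [0.418, -0.282]]
tool_mat 0.65 [134.  27. 287. 179.] [0.5942 0.0838 0.003 ] [[0.683, 0.197], [0.696, -0.012], [0.483, -0.021], [0.467, 0.213]]
tool_mat 0.56 [344.   1. 377.   7.] [ 0.722  -0.1245  0.003 ] [[0.725, -0.103], [0.725, -0.145], [0.717, -0.146], [0.717, -0.103]]
strip_1 0.95 [  0.  78.  26. 171.] [0.5394 0.3849 0.016 ] [[0.614, 0.411], [0.623, 0.377], [0.491, 0.366], [0.481, 0.402]]
strip_1 0.58 [ 88.  70. 112. 175.] [0.5641 0.2458 0.016 ] [[0.634, 0.251], [0.635, 0.222], [0.485, 0.241], [0.484, 0.273]]
detector_head 0.56 [325.  45. 508. 230.] [ 0.5411 -0.1997  0.05  ] [[0.443, -0.078], [0.656, -0.114], [0.623, -0.315], [0.402, -0.305]]
wash_bottle 0.71 [345.   1. 376.   6.] [ 0.6846 -0.1152  0.1   ] [[0.687, -0.1], [0.687, -0.131], [0.68, -0.131], [0.68, -0.101]]
duct_a 0.61 [327.  45. 510. 227.] [ 0.5414 -0.1943  0.068 ] [[0.445, -0.079], [0.65, -0.112], [0.621, -0.306], [0.408, -0.299]]
```

View pics/w1.png

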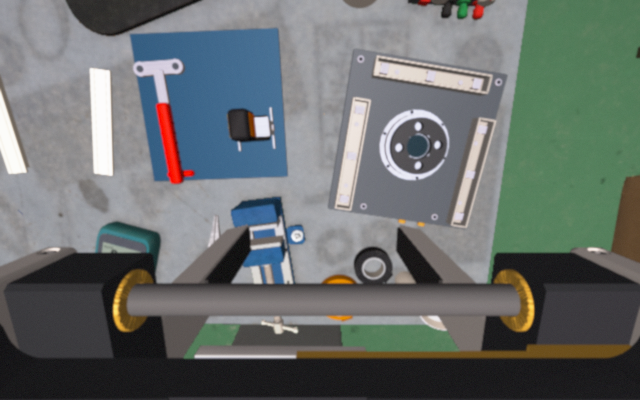

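Wrist view: head with ring centred at (416,146) and its holes visible. The three ducts are at (350,155), (432,75) and (472,172). The spanner's pin head is at (158,67) with the handle toward the robot at (178,178). The roller is at (250,125). The strips are at (101,122) and (12,130). Next I'll take a second, lower view over the mat.

Request:
servo_tool(
  series=[
    [[0.5,-5,1],[0,0,0],1],
    [[1,-10,2],[0,0,0],1],
    [[1.5,-15,4],[0,0,0],1],
    [[2,-20,6],[0,0,0],1],
    [[2,-22.5,6],[0,0,0],1],
    [[2,-22.5,6],[0,0,0],1],
    [[2,-22.5,6],[0,0,0],1],
    [[2,-22.5,6],[0,0,0],1],
    [[2,-22.5,6],[0,0,0],1],
    [[2,-22.5,6],[0,0,0],1],
  ],
)

```text
clock: 4.65
tool_pos: [0.499, 0.1442, 0.2218]
eef_rot: [0.0, 1.0, -0.001, 0.0]
force: [0.0, -0.1, -0.4]
grip_width: 0.0939
```

Run:
```python
from h import *
import pickle
st0(); s=snap('wrist','w2'); pickle.dump(s,open('w2.pkl','wb'))
for t,z in [('pin_spanner',.02),('seam_roller',.095),('tool_mat',.003),('strip_1',.016)]:
    for m in masks_of('wrist',t)[:4]:
        if m['p']>.3:
            ys,xs=np.nonzero(m['mask']); r=cv2.minAreaRect(np.c_[xs,ys].astype(np.float32)); B=[onz(s,*b,z)[:2].round(3).tolist() for b in cv2.boxPoints(r)]
            print(t,round(m['p'],2),np.round(m['extent']),onz(s,xs.mean(),ys.mean(),z).round(4),B)
a=cv2.imread('pics/w2.png')[0:260,40:560]; cv2.imwrite('pics/w2c.png',cv2.resize(a,None,fx=1.5,fy=1.5,interpolation=2))
```

```text
t 4.65 pos [0.499  0.1442 0.2218] yaw -0.0018 F [ 0.  -0.1 -0.4] w 0.0939
pin_spanner 0.78 [288.  64. 344. 209.] [0.5779 0.15   0.02  ] [[0.647, 0.188], [0.647, 0.121], [0.472, 0.119], [0.472, 0.193]]
seam_roller 0.77 [390. 116. 451. 166.] [0.5564 0.0428 0.095 ] [[0.576, 0.077], [0.58, 0.018], [0.537, 0.01], [0.532, 0.072]]
tool_mat 0.86 [284.  29. 451. 204.] [0.5952 0.0872 0.003 ] [[0.683, 0.198], [0.691, -0.01], [0.483, -0.041], [0.472, 0.195]]
strip_1 0.95 [228.  77. 256. 200.] [0.5634 0.2473 0.016 ] [[0.487, 0.274], [0.634, 0.252], [0.632, 0.224], [0.484, 0.243]]
strip_1 0.72 [102.  75. 151. 196.] [0.5657 0.394  0.016 ] [[0.634, 0.415], [0.64, 0.387], [0.49, 0.371], [0.483, 0.401]]
strip_1 0.45 [489.  52. 640. 255.] [ 0.5369 -0.182   0.016 ] [[0.432, -0.082], [0.669, -0.087], [0.643, -0.274], [0.397, -0.297]]
```

View pics/w2c.png

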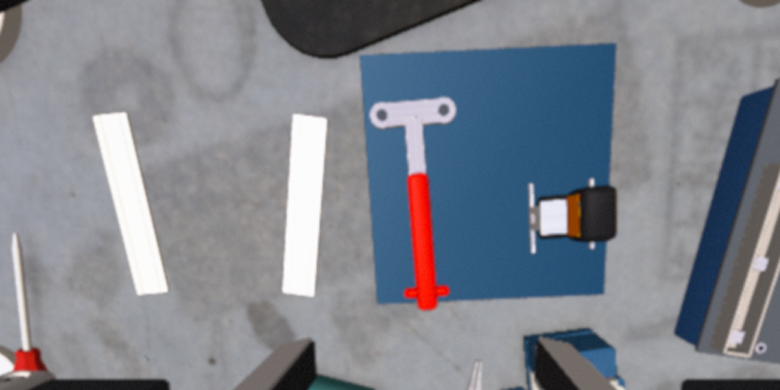

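w2 view (crop): spanner pins at (382,114) and (443,109), foot at (427,292). The roller's grip top is at (598,213), with runners parallel to world x. The strips are at (130,203) and (305,205). Next I'll triangulate the key points.

```bash
cat >> h.py <<'E'
def tri(obs):
    A=[];b=[]
    for s,u,v in obs:
        o,d=ray(s,u,v); d=d/np.linalg.norm(d); Q=np.eye(3)-np.outer(d,d); A.append(Q); b.append(Q@o)
    return np.linalg.lstsq(np.vstack(A),np.hstack(b),rcond=None)[0]
def dark(s,u,v,r,th=None,dark=True):
    """centroid of dark blob round (u,v)"""
    g=cv2.cvtColor(s['pixels'],cv2.COLOR_RGB2GRAY).astype(float); u0,v0=int(round(u)),int(round(v))
    p=g[v0-r:v0+r+1,u0-r:u0+r+1]; p=cv2.resize(p,None,fx=8,fy=8,interpolation=2); t=th or (p.min()+p.max())/2
    n,l,stt,c=cv2.connectedComponentsWithStats((p<t).astype(np.uint8)); k=1+np.argmin(np.hypot(*(c[1:]-4*(2*r+1)).T))
    return (u0-r+(c[k][0]+.5)/8-.5, v0-r+(c[k][1]+.5)/8-.5, stt[k][4]/64)
E
python3 - <<'E'
from h import *
import pickle
a,b=[pickle.load(open(f,'rb')) for f in('w1.pkl','w2.pkl')]
P=[]
for p1,p2 in [((141,69),(294.7,76)),((176,66),(335.3,72.7))]:
    d1=dark(a,*p1,5);d2=dark(b,*p2,5); X=tri([(a,*d1[:2]),(b,*d2[:2])]); print('pin',np.round(d1,1),np.round(d2,1),X.round(4)); P.append(X); print(onz(a,*d1[:2],.02).round(4),onz(b,*d2[:2],.02).round(4))
# red handle
for s,x0,x1 in((a,120,210),(b,270,360)):
    hs=cv2.cvtColor(s['pixels'],cv2.COLOR_RGB2HSV); m=((hs[...,0]<8)|(hs[...,0]>172))&(hs[...,1]>150)&(hs[...,2]>80); m[:, :x0]=0;m[:,x1:]=0;m[230:]=0
    ys,xs=np.nonzero(m); h=ys<ys.max()-22; L=cv2.fitLine(np.c_[xs,ys][h].astype(np.float32),2,0,.01,.01).ravel()
    p=onz(s,L[2],L[3],.031);q=onz(s,L[2]+20*L[0],L[3]+20*L[1],.031); d=p-q; d*=np.sign(d[0]); print('handle',p.round(4),np.arctan2(d[1],d[0]).round(3), ys.min(),ys.max())
# roller grip top (black)
for s,c in((a,(238,124)),(b,(439,142))):
    print('grip',np.round(dark(s,*c,26,th=60),1))
st0()
E
```

```text
pin [139.5  68.4  31.7] [294.1  76.2  40.7] [0.6334 0.1799 0.0189]
[0.6333 0.1793 0.02  ] [0.6332 0.1798 0.02  ]
pin [175.   65.7  31.6] [335.4  72.8  41.6] [0.6371 0.13   0.0192]
[0.637  0.1296 0.02  ] [0.6369 0.13   0.02  ]
handle [0.548 0.145 0.031] 0.082 103 183
handle [0.5462 0.1484 0.031 ] 0.073 116 206
grip [240.6 125.6 696.8]
grip [436.2 142.1 946.4]
t 4.9 pos [0.4989 0.1447 0.2216] yaw -0.0007 F [0.2 0.7 0.3] w 0.0943
```

Request:
servo_tool(
  series=[
    [[3,-0.2,3],[0,0,-0.04],0.6],
    [[5.86,-0.44,7],[0,0,-0.075],0.6],
    [[5.86,-0.44,12],[0,0,-0.075],0.6],
    [[5.86,-0.44,16],[0,0,-0.075],0.6],
    [[5.86,-0.44,19],[0,0,-0.075],0.6],
    [[5.86,-0.44,20.5],[0,0,-0.075],0.6],
    [[5.86,-0.44,21.3],[0,0,-0.075],0.6],
    [[5.86,-0.44,21.5],[0,0,-0.075],0.6],
    [[5.86,-0.44,21.5],[0,0,-0.075],0.6],
    [[5.86,-0.44,21.5],[0,0,-0.075],0.6],
  ],
)

```text
clock: 6.15
tool_pos: [0.5583, 0.1492, 0.0078]
eef_rot: [-0.0, 0.999, 0.037, 0.001]
force: [0.0, 0.3, 0.5]
grip_width: 0.0564
```

Request:
servo_tool(
  series=[
    [[0,0,0],[0,0,0],0],
    [[0,0,0],[0,0,0],0],
    [[0,0,0],[0,0,0],0],
    [[0,0,0],[0,0,0],0],
    [[0,0,0],[0,0,0],0],
    [[0,0,0],[0,0,0],0],
    [[0,0,-2],[0,0,0],0],
    [[0,0,-5],[0,0,0],0],
    [[0,0,-10],[0,0,0],0],
    [[0,0,-14],[0,0,0],0],
  ],
  grip_force=45,
)

```text
clock: 7.4
tool_pos: [0.5577, 0.1492, 0.1487]
eef_rot: [-0.0, 0.999, 0.037, 0.001]
force: [0.4, 0.3, -2.9]
grip_width: 0.0179
```

Run:
```python
from h import *
import pickle
a=pickle.load(open('w1.pkl','rb'))
st0()
# ring holes + centre from w1 at z=.076
u,v=416,146
g=cv2.cvtColor(a['pixels'],cv2.COLOR_RGB2GRAY); c=cv2.resize(g[105:185,375:455],None,fx=8,fy=8,interpolation=2); cv2.imwrite('pics/ring1.png',c)
d=cv2.cvtColor(a['pixels'][30:240,310:520],cv2.COLOR_RGB2BGR); d=cv2.resize(d,None,fx=2.8,fy=2.8,interpolation=2); cv2.imwrite('pics/head1.png',d)
```

```text
t 7.4 pos [0.5577 0.1492 0.1487] yaw 0.0743 F [ 0.4  0.3 -2.9] w 0.0179
```

View pics/head1.png

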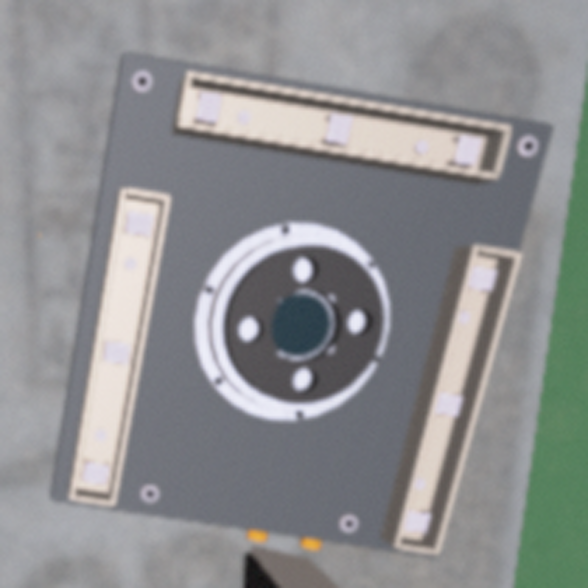

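Head view (crop): ring holes at (302,270), (248,329), (303,379) and (357,321). The duct clips are clearly visible.

Run:
```python
from h import *
import pickle
a=pickle.load(open('w1.pkl','rb'))
H=[]
for x,y in [(302,270),(248,329),(303,379),(357,321)]:
    u,v=x/2.8+310,y/2.8+30; H.append(onz(a,u,v,.076))
H=np.array(H)[:,:2]; print(H.round(4),'c',H.mean(0).round(4),'r',np.linalg.norm(H-H.mean(0),axis=1).round(4))
d=H[0]-H[2]; e=H[1]-H[3]; ya=[np.arctan2(d[1],d[0]),np.arctan2(-e[0],e[1])]; print('yaw',np.round(ya,3))
print('lid',[onz(a,x/2.8+310,y/2.8+30,.05)[:2].round(4).tolist() for x,y in [(125,55),(52,497),(550,125)]])
psi=np.mean(ya); c=H.mean(0)-np.array([np.cos(psi),np.sin(psi)])*(.078+.045)
go(c[0],c[1],.125,psi)
```

```text
[[ 0.5554 -0.1961]
 [ 0.5291 -0.1733]
 [ 0.5063 -0.2004]
 [ 0.5329 -0.2231]] c [ 0.5309 -0.1982] r [0.0246 0.025  0.0247 0.0249]
yaw [0.087 0.077]
lid [[0.6507, -0.1161], [0.4427, -0.0845], [0.6217, -0.3144]]
shift cm [-17.56  34.54   2.34] turn [-0.    -0.002 -0.007]
```

Request:
servo_tool(
  series=[
    [[-2.5,5,0],[0,0,0],0],
    [[-5,10,0],[0,0,0],0],
    [[-7.5,15,0],[0,0,0],0],
    [[-10,20,0],[0,0,0],0],
    [[-12.5,25,0],[0,0,0],0],
    [[-15,30,0],[0,0,0],0],
    [[-17,33,0],[0,0,0],0],
    [[-17.5,34.5,0],[0,0,0],0],
    [[-17.5,34.5,0],[0,0,0],0],
    [[-17.5,34.5,0],[0,0,0],0],
  ],
)

```text
clock: 8.65
tool_pos: [0.4093, -0.2067, 0.1481]
eef_rot: [-0.001, 0.999, 0.038, 0.001]
force: [-0.2, 0.0, -2.6]
grip_width: 0.0178
```

Run:
```python
from h import *
import pickle
st0(); s=snap('wrist','w3'); pickle.dump(s,open('w3.pkl','wb'))
for n,p in [('c',(.5309,-.1982,.076)),('pinL',(.53,-.17,.076))]: print(n,proj(s,p).round(1))
a=cv2.imread('pics/w3.png')[0:300,120:520]; cv2.imwrite('pics/w3c.png',cv2.resize(a,None,fx=2,fy=2,interpolation=2))
```

```text
t 8.65 pos [ 0.4093 -0.2067  0.1481] yaw 0.0756 F [-0.2  0.  -2.6] w 0.0178
c [325.2  61.4]
pinL [289.4  59.8]
```

View pics/w3c.png

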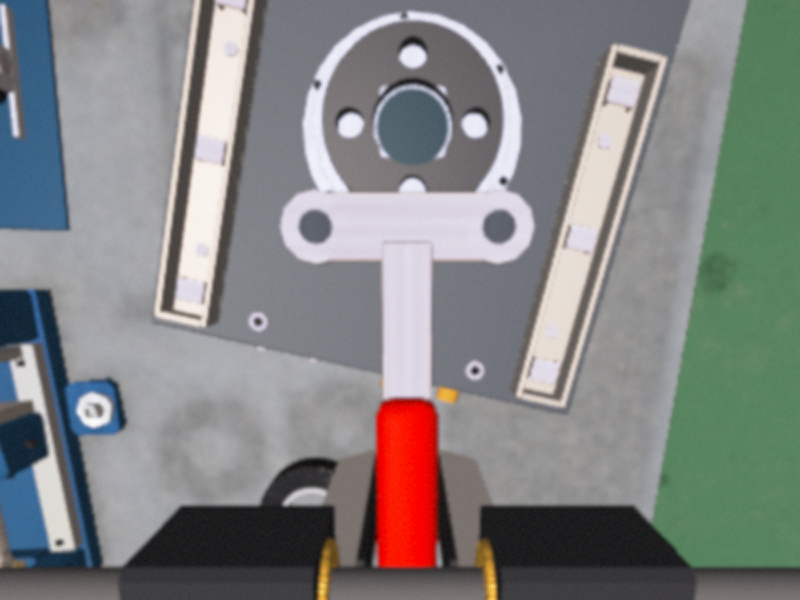

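w3 view (crop): spanner pin tops at (316,226) and (498,226). The ring holes are at (412,55), (349,124) and (475,124).

Run:
```python
from h import *
import pickle
s=pickle.load(open('w3.pkl','rb')); st=st0()
s2=dict(s); s2['pixels']=255-s['pixels']
p=[dark(s,278,113,9),dark(s,369,113,9)]; print(np.round(p,2))
h=[dark(s2,*q,9) for q in [(326,27.5),(294.5,62),(357.5,62)]]; print(np.round(h,2))
from scipy.optimize import brentq
f=lambda z: np.linalg.norm(onz(s,*p[0][:2],z)-onz(s,*p[1][:2],z))-.05
zp=brentq(f,.1,.25); print('pin top z',zp)
for z in (zp,.16):
    A,B=[onz(s,*q[:2],z) for q in p]; M=(A+B)/2; e=A-B; psi=np.arctan2(-e[0],e[1]); d=(M-st['tool_pos'])[:2]
    y=yawof(st); print('spanner orig',M.round(4),'yaw',psi.round(4),'in tool: fwd',(d@[np.cos(y),np.sin(y)]).round(4),'left',(d@[-np.sin(y),np.cos(y)]).round(4))
H=np.array([onz(s,*q[:2],.076)[:2] for q in h]); c=(H[1]+H[2])/2; e=H[1]-H[2]
print(H.round(4),c.round(4),np.linalg.norm(e).round(4),'yaw',np.arctan2(-e[0],e[1]).round(4), np.linalg.norm(H[0]-c),np.arctan2(*(H[0]-c)[::-1]).round(3))
```

```text
t 8.7 pos [ 0.4094 -0.2067  0.1482] yaw 0.0761 F [ 0.1  0.1 -2.3] w 0.0177
[[277.24 112.87 216.53]
 [369.12 112.83 215.12]]
[[325.94  28.17 137.5 ]
 [294.96  62.7  145.81]
 [356.68  62.6  139.2 ]]
pin top z 0.16055222006138356
spanner orig [ 0.486  -0.2     0.1606] yaw 0.075 in tool: fwd 0.077 left 0.0008
spanner orig [ 0.4861 -0.2     0.16  ] yaw 0.075 in tool: fwd 0.077 left 0.0008
[[ 0.5546 -0.197 ]
 [ 0.5282 -0.1745]
 [ 0.5319 -0.2231]] [ 0.53   -0.1988] 0.0488 yaw 0.076 0.02459014570589702 0.073
```

Request:
servo_tool(
  series=[
    [[2.5,0.1,0],[0,0,0],0],
    [[4.43,0.2,1],[0,0,0],0],
    [[4.43,0.2,3],[0,0,0],0],
    [[4.43,0.2,4.5],[0,0,0],0],
    [[4.43,0.2,5.5],[0,0,0],0],
    [[4.43,0.2,6],[0,0,0],0],
    [[4.43,0.2,6.3],[0,0,0],0],
    [[4.43,0.2,6.6],[0,0,0],0],
    [[4.43,0.2,6.9],[0,0,0],0],
    [[4.43,0.2,6.9],[0,0,0],0],
  ],
)

```text
clock: 9.95
tool_pos: [0.4537, -0.2052, 0.0791]
eef_rot: [-0.001, 0.999, 0.038, 0.001]
force: [0.1, -0.4, -2.6]
grip_width: 0.0177
```

Run:
```python
from h import *
import pickle
st=st0(); print(st['wrist_torque']); s=snap('wrist','w4'); pickle.dump(s,open('w4.pkl','wb'))
a=cv2.imread('pics/w4.png')[0:240,160:480]; cv2.imwrite('pics/w4c.png',cv2.resize(a,None,fx=2.5,fy=2.5,interpolation=2))
```

```text
t 9.95 pos [ 0.4537 -0.2052  0.0791] yaw 0.076 F [ 0.1 -0.4 -2.6] w 0.0177
[0.07608202 0.04494834 0.01726545]
```

View pics/w4c.png

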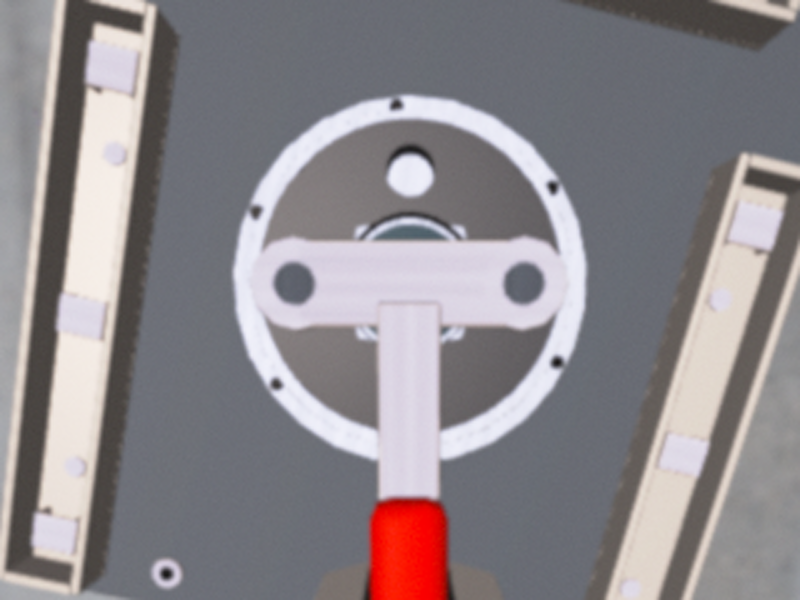

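The spanner sits centred on the ring with no contact force. I'll insert it fully.

Request:
servo_tool(
  series=[
    [[0,0,0.15],[0,0,0],0],
    [[0,0,0.3],[0,0,0],0],
    [[0,0,0.4],[0,0,0],0],
    [[0,0,0.5],[0,0,0],0],
    [[0,0,0.55],[0,0,0],0],
    [[0,0,0.6],[0,0,0],0],
    [[0,0,0.6],[0,0,0],0],
    [[0,0,0.6],[0,0,0],0],
    [[0,0,0.6],[0,0,0],0],
    [[0,0,0.6],[0,0,0],0],
  ],
)

```text
clock: 11.25
tool_pos: [0.4538, -0.2052, 0.0733]
eef_rot: [-0.001, 0.999, 0.038, 0.001]
force: [-0.1, 0.3, -2.9]
grip_width: 0.0174
```

Run:
```python
from h import *
st=st0(); print(st['wrist_torque'])
# arc: rotate about ring axis (77mm fwd, -? of TCP) clockwise
c=np.array([.077,-.0008])  # spanner origin in tool xy (x fwd, y right)
for a in np.linspace(.1,1.0,10):
    # clockwise seen from above = + about tool z(down)
    M=np.array([[np.cos(a),-np.sin(a)],[np.sin(a),np.cos(a)]]); print(round(a,2),((c-M@c)*100).round(2))
```

```text
t 11.25 pos [ 0.4538 -0.2052  0.0733] yaw 0.0759 F [-0.1  0.3 -2.9] w 0.0174
[ 0.04055258 -0.01782084 -0.00513929]
0.1 [ 0.03 -0.77]
0.2 [ 0.14 -1.53]
0.3 [ 0.32 -2.28]
0.4 [ 0.58 -3.  ]
0.5 [ 0.9 -3.7]
0.6 [ 1.3  -4.36]
0.7 [ 1.76 -4.98]
0.8 [ 2.28 -5.55]
0.9 [ 2.85 -6.06]
1.0 [ 3.47 -6.52]
```

Request:
servo_tool(
  series=[
    [[0.01,-0.4,0],[0,0,0.05],0],
    [[0.03,-0.77,0],[0,0,0.1],0],
    [[0.08,-1.15,0],[0,0,0.15],0],
    [[0.14,-1.53,0],[0,0,0.2],0],
    [[0.22,-1.9,0],[0,0,0.25],0],
    [[0.32,-2.28,0],[0,0,0.3],0],
    [[0.44,-2.64,0],[0,0,0.35],0],
    [[0.58,-3.0,0],[0,0,0.4],0],
    [[0.73,-3.35,0],[0,0,0.45],0],
    [[0.9,-3.7,0],[0,0,0.5],0],
  ],
)

```text
clock: 12.5
tool_pos: [0.4611, -0.1685, 0.0736]
eef_rot: [0.0, 0.977, -0.211, 0.002]
force: [3.1, -3.0, -5.0]
grip_width: 0.0173
```

Run:
```python
from h import *
st=st0(); print(st['wrist_torque'])
s=snap('wrist','w5'); p=[dark(s,278,113,12),dark(s,369,113,12)]; print(np.round(p,2))
```

```text
t 12.5 pos [ 0.4611 -0.1685  0.0736] yaw -0.4253 F [ 3.1 -3.  -5. ] w 0.0173
[-0.33902477 -0.4221301   0.16405497]
[[276.36 113.23 216.2 ]
 [368.07 112.62 214.47]]
```

Request:
servo_tool(
  series=[
    [[0.01,-0.31,0],[0,0,0.04],0],
    [[0.02,-0.62,0],[0,0,0.08],0],
    [[0.06,-0.92,0],[0,0,0.12],0],
    [[0.1,-1.22,0],[0,0,0.16],0],
    [[0.14,-1.53,0],[0,0,0.2],0],
    [[0.2,-1.83,0],[0,0,0.24],0],
    [[0.26,-2.06,0],[0,0,0.27],0],
    [[0.3,-2.2,0],[0,0,0.29],0],
    [[0.34,-2.35,0],[0,0,0.31],0],
    [[0.34,-2.35,0],[0,0,0.31],0],
  ],
)

```text
clock: 13.8
tool_pos: [0.4742, -0.1484, 0.0736]
eef_rot: [-0.0, 0.933, -0.36, 0.002]
force: [2.1, -3.3, -4.1]
grip_width: 0.0174
```

Run:
```python
from h import *
st=st0(); print(st['wrist_torque'])
s=snap('wrist','w6'); p=[dark(s,278,113,12),dark(s,369,113,12)]; print(np.round(p,2))
A,B=[onz(s,*q[:2],.085) for q in p]; e=A-B; print('spanner',((A+B)/2).round(4),np.linalg.norm(e),'yaw',np.arctan2(-e[0],e[1]).round(3))
```

```text
t 13.8 pos [ 0.4742 -0.1484  0.0736] yaw -0.7362 F [ 2.1 -3.3 -4.1] w 0.0174
[-0.34426811 -0.11574251  0.12211433]
[[276.78 113.14 215.61]
 [368.42 112.75 215.3 ]]
spanner [ 0.5314 -0.1989  0.085 ] 0.05023980643081346 yaw -0.733
```

Request:
servo_tool(
  series=[
    [[0,-0.15,0],[0,0,0.02],0],
    [[0.01,-0.31,0],[0,0,0.04],0],
    [[0.01,-0.46,0],[0,0,0.06],0],
    [[0.02,-0.62,0],[0,0,0.08],0],
    [[0.03,-0.77,0],[0,0,0.1],0],
    [[0.03,-0.77,0],[0,0,0.1],0],
    [[0.03,-0.77,0],[0,0,0.1],0],
    [[0.03,-0.77,0],[0,0,0.1],0],
    [[0.03,-0.77,0],[0,0,0.1],0],
    [[0.03,-0.77,0],[0,0,0.1],0],
  ],
)

```text
clock: 15.1
tool_pos: [0.4768, -0.1455, 0.0731]
eef_rot: [0.003, 0.914, -0.406, 0.001]
force: [-6.3, -9.5, -2.9]
grip_width: 0.0176
```

Run:
```python
from h import *
st=st0(); print(st['wrist_torque'])
s=snap('wrist','w7'); p=[dark(s,278,113,12),dark(s,369,113,12)]; print(np.round(p,2))
A,B=[onz(s,*q[:2],.085) for q in p]; e=A-B; print('spanner',((A+B)/2).round(4),np.linalg.norm(e),'yaw',np.arctan2(-e[0],e[1]).round(3))
a=cv2.imread('pics/w7.png')[0:240,160:480]; cv2.imwrite('pics/w7c.png',cv2.resize(a,None,fx=2,fy=2,interpolation=2))
```

```text
t 15.1 pos [ 0.4768 -0.1455  0.0731] yaw -0.8351 F [-6.3 -9.5 -2.9] w 0.0176
[-1.59672727  1.09555946  0.99325001]
[[271.07 115.72 174.23]
 [362.55 110.36 190.98]]
spanner [ 0.5311 -0.1991  0.085 ] 0.05010223315841104 yaw -0.78
```

View pics/w7c.png

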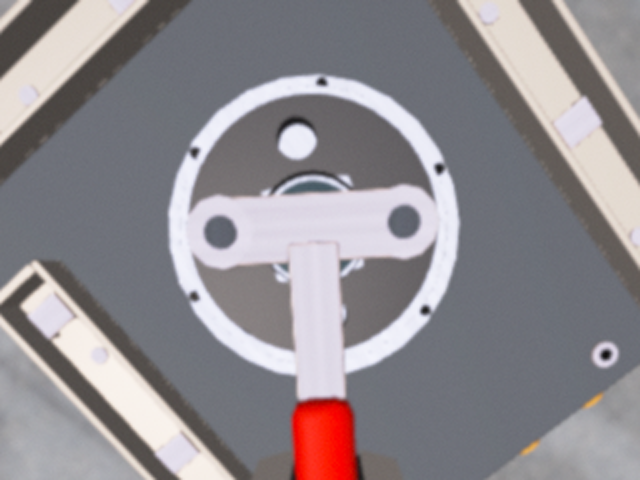

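The stop is reached: force rose and the spanner began to slip in yaw. I'll ease back and lift out.

Request:
servo_tool(
  series=[
    [[0.01,0.3,0],[0,0,-0.04],0],
    [[0.02,0.61,0],[0,0,-0.08],0],
    [[0.02,0.61,0],[0,0,-0.08],0],
    [[0.02,0.61,-0.5],[0,0,-0.08],0],
    [[0.02,0.61,-1.5],[0,0,-0.08],0],
    [[0.02,0.61,-4],[0,0,-0.08],0],
    [[0.02,0.61,-7],[0,0,-0.08],0],
    [[0.02,0.61,-9],[0,0,-0.08],0],
    [[0.02,0.61,-10],[0,0,-0.08],0],
    [[0.02,0.61,-10],[0,0,-0.08],0],
  ],
)

```text
clock: 16.4
tool_pos: [0.4726, -0.1491, 0.1738]
eef_rot: [0.003, 0.929, -0.369, 0.001]
force: [-0.5, 0.6, -2.3]
grip_width: 0.0177
```

Run:
```python
from h import *
st=st0(); s=snap('wrist','w8'); p=[dark(s,274,113,12),dark(s,366,111,12)]; print(np.round(p,2))
A,B=[onz(s,*q[:2],st['tool_pos'][2]+.012) for q in p]; e=A-B; print('spanner',((A+B)/2).round(4),np.linalg.norm(e),'yaw',np.arctan2(-e[0],e[1]).round(3))
for m in masks_of('wrist','seam_roller')[:2]: print(m['p'],m['extent'])
go(.54,.145,.17,.02)
a=cv2.imread('pics/w8.png'); cv2.imwrite('pics/w8c.png',a[0:300])
```

```text
t 16.4 pos [ 0.4726 -0.1491  0.1738] yaw -0.7556 F [-0.5  0.6 -2.3] w 0.0177
[[277.23 112.85 218.02]
 [369.1  112.82 215.89]]
spanner [ 0.5287 -0.2008  0.1858] 0.05019495732667335 yaw -0.756
0.64 [105.3, 206.6, 209.0, 283.1]
shift cm [-1.518e+01 -2.606e+01  2.000e-02] turn [ 0.007  0.001 -0.775]
```

View pics/w8c.png

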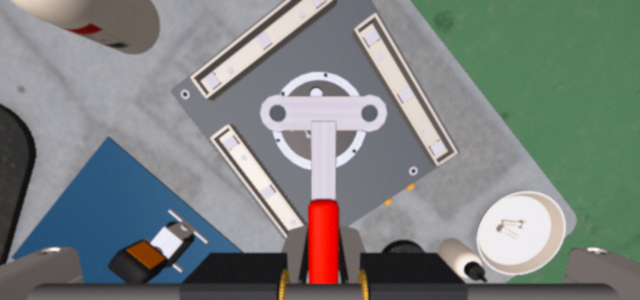

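Spanner is out and upright in the grip, and the roller is still standing on the mat. I'll carry the spanner to the mat.

Request:
servo_tool(
  series=[
    [[-2.5,-4,0],[0,0,-0.15],0],
    [[-5,-8,0],[0,0,-0.3],0],
    [[-7.5,-12,0],[0,0,-0.45],0],
    [[-10,-16,0],[0,0,-0.6],0],
    [[-12.5,-21,0],[0,0,-0.75],0],
    [[-14.5,-25,0],[0,0,-0.775],0],
    [[-15.2,-26.1,0],[0,0,-0.775],0],
    [[-15.2,-26.1,0],[0,0,-0.775],0],
    [[-15.2,-26.1,0],[0,0,-0.775],0],
    [[-15.2,-26.1,0],[0,0,-0.775],0],
  ],
)

```text
clock: 17.75
tool_pos: [0.5401, 0.144, 0.1703]
eef_rot: [0.003, 1.0, 0.009, -0.002]
force: [0.6, -0.5, -2.8]
grip_width: 0.0178
```

Run:
```python
from h import *
st=st0(); s=snap('wrist','w9'); p=[dark(s,278,113,12),dark(s,369,112,12)]; print(np.round(p,2))
A,B=[onz(s,*q[:2],st['tool_pos'][2]+.012) for q in p]; e=A-B; print('spanner',((A+B)/2).round(4),np.linalg.norm(e),'yaw',np.arctan2(-e[0],e[1]).round(3))
for t,z in(('seam_roller',.06),('tool_mat',.003)):
  for m in masks_of('wrist',t)[:2]: ys,xs=np.nonzero(m['mask']); print(t,m['p'],m['extent'],onz(s,xs.mean(),ys.mean(),z))
print('grip',np.round(dark(s,430,180,30,th=60),1))
go(.5583,.1492,.0085,.075)
a=cv2.imread('pics/w9.png'); cv2.imwrite('pics/w9c.png',a[0:260])
```

```text
t 17.75 pos [0.5401 0.144  0.1703] yaw 0.0175 F [ 0.6 -0.5 -2.8] w 0.0178
[[277.2  112.84 216.09]
 [369.12 112.81 215.73]]
spanner [0.6171 0.1464 0.1823] 0.05003555788791987 yaw 0.017
seam_roller 0.86 [397.2, 157.9, 473.8, 212.4] [0.55560062 0.03029254 0.06      ]
tool_mat 0.91 [279.7, 53.7, 468.9, 241.3] [0.59942671 0.08119809 0.003     ]
grip [ 444.9  185.8 1046.7]
shift cm [ 1.88 -0.53 16.18] turn [ 0.006  0.004 -0.057]
```

View pics/w9c.png

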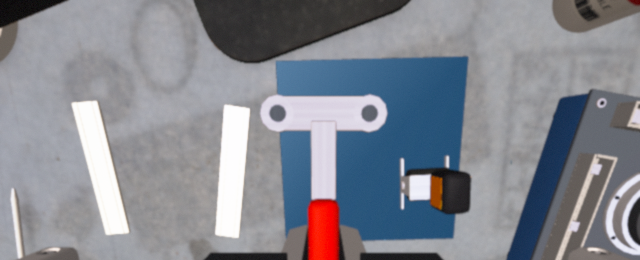

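Request:
servo_tool(
  series=[
    [[1,-0.3,4],[0,0,-0.03],0],
    [[1.9,-0.5,8],[0,0,-0.057],0],
    [[1.9,-0.5,12],[0,0,-0.057],0],
    [[1.9,-0.5,14.5],[0,0,-0.057],0],
    [[1.9,-0.5,15.5],[0,0,-0.057],0],
    [[1.9,-0.5,15.9],[0,0,-0.057],0],
    [[1.9,-0.5,16.1],[0,0,-0.057],0],
    [[1.9,-0.5,16.1],[0,0,-0.057],0],
    [[1.9,-0.5,16.15],[0,0,-0.057],0.5],
    [[1.9,-0.5,16.15],[0,0,-0.057],0.5],
  ],
)

```text
clock: 19.15
tool_pos: [0.5594, 0.1491, 0.01]
eef_rot: [0.003, 0.999, 0.038, -0.001]
force: [-0.6, -0.1, -0.8]
grip_width: 0.0344
```

Request:
servo_tool(
  series=[
    [[0,0,0],[0,0,0],0.5],
    [[0,0,0],[0,0,0],0.5],
    [[0,0,-1],[0,0,0],0.5],
    [[0,0,-3],[0,0,0],0.5],
    [[0,0,-7],[0,0,0],0.5],
    [[0,0,-12],[0,0,0],0.5],
    [[0,0,-16],[0,0,0],0.5],
    [[0,0,-16],[0,0,0],0.5],
    [[0,0,-16],[0,0,0],0.5],
    [[0,0,-16],[0,0,0],0.5],
  ],
)

```text
clock: 20.4
tool_pos: [0.5584, 0.1498, 0.1677]
eef_rot: [0.003, 0.999, 0.038, -0.003]
force: [-0.1, 0.8, 0.7]
grip_width: 0.047
```

Run:
```python
from h import *
import pickle
st=st0(); s=snap('wrist','w10'); pickle.dump(s,open('w10.pkl','wb'))
for t,z in(('pin_spanner',.02),('strip_1',.016)):
  for m in masks_of('wrist',t)[:3]:
    if m['p']<.4: continue
    ys,xs=np.nonzero(m['mask']); r=cv2.minAreaRect(np.c_[xs,ys].astype(np.float32))
    B=[onz(s,*b,z)[:2].round(3).tolist() for b in cv2.boxPoints(r)]
    L=cv2.fitLine(np.c_[xs,ys].astype(np.float32),2,0,.01,.01).ravel(); d=onz(s,L[2],L[3],z)-onz(s,L[2]+30*L[0],L[3]+30*L[1],z); d*=np.sign(d[0])
    print(t,round(m['p'],2),m['extent'],onz(s,xs.mean(),ys.mean(),z).round(4),'yaw',np.arctan2(d[1],d[0]).round(3),B)
```

```text
t 20.4 pos [0.5584 0.1498 0.1677] yaw 0.0751 F [-0.1  0.8  0.7] w 0.047
strip_1 0.97 [219.4, 117.4, 257.3, 250.4] [0.5645 0.2473 0.016 ] yaw -0.129 [[0.486, 0.274], [0.635, 0.252], [0.633, 0.224], [0.484, 0.243]]
strip_1 0.83 [80.6, 105.6, 130.6, 240.9] [0.5666 0.3939 0.016 ] yaw 0.103 [[0.634, 0.415], [0.641, 0.387], [0.49, 0.371], [0.482, 0.403]]
```

Run:
```python
from h import *
import pickle
a=pickle.load(open('w1.pkl','rb')); s=pickle.load(open('w10.pkl','rb'))
c0=np.array([.5304,-.1985]); y=-.151
def loc(p): d=p[:2]-c0; return (np.array([[np.cos(y),np.sin(y)],[-np.sin(y),np.cos(y)]])@d*1000).round(1)
for n,Q in (('a',[(122,190),(170,198),(115,503),(70,498)]),('c',[(473,245),(521,255),(437,552),(395,545)]),('b',[(187,72),(511,126),(497,180),(178,130)])):
    W=np.array([onz(a,x/2.8+310,v/2.8+30,.068)[:2] for x,v in Q]); e=(W[0]+W[1]-W[2]-W[3]); 
    print(n,W.mean(0).round(4),'yaw',np.arctan2(e[1],e[0]).round(3),'loc',[loc(w).tolist() for w in W],loc(W.mean(0)))
# strips by white threshold
for n,s in(('w10',s),('w2',pickle.load(open('w2.pkl','rb')))):
    hs=cv2.cvtColor(s['pixels'],cv2.COLOR_RGB2HSV); m=((hs[...,2]>190)&(hs[...,1]<40)).astype(np.uint8); m[:,:60]=0; m[260:]=0
    k,l,stt,c=cv2.connectedComponentsWithStats(m)
    for i in range(1,k):
        if 1200<stt[i][4]<6000:
            ys,xs=np.nonzero(l==i); W=np.array([onz(s,u,v,.016)[:2] for u,v in zip(xs,ys)])*1000
            r=cv2.minAreaRect(W.astype(np.float32)); print(n,stt[i],np.round(r[0],1),np.round(r[1],1),round(r[2],2), 'mean',W.mean(0).round(1))
a=cv2.cvtColor(s['pixels'],cv2.COLOR_RGB2BGR)
```

```text
a [ 0.517  -0.1148] yaw -0.148 loc [[46.5, 92.0], [46.5, 69.9], [-97.7, 69.4], [-98.6, 91.7]] [-25.8  80.8]
c [ 0.4932 -0.2766] yaw -0.149 loc [[47.9, -71.2], [47.0, -94.2], [-97.7, -93.8], [-97.4, -72.2]] [-25.1 -82.9]
b [ 0.617  -0.2126] yaw -0.132 loc [[99.2, 72.6], [99.8, -74.0], [76.9, -74.2], [75.3, 71.9]] [87.8 -0.9]
w10 [  79  105   52  134 3541] [560.5 395.6] [150.5  30. ] 5.53 mean [564.4 395.7]
w10 [ 291  113   65   54 1451] [616.9 154.3] [57.  69.5] 4.28 mean [627.8 155.1]
w10 [ 216  116   43  134 3391] [558.8 248.9] [ 29.3 151.9] 82.53 mean [562.5 248.4]
w2 [ 102   75   50  122 2753] [560.7 395. ] [150.6  29.2] 5.35 mean [563.9 395.5]
w2 [ 228   76   30  122 2731] [558.9 248.8] [ 28.9 150.8] 82.47 mean [562.2 248.3]
```

View pics/w10.png

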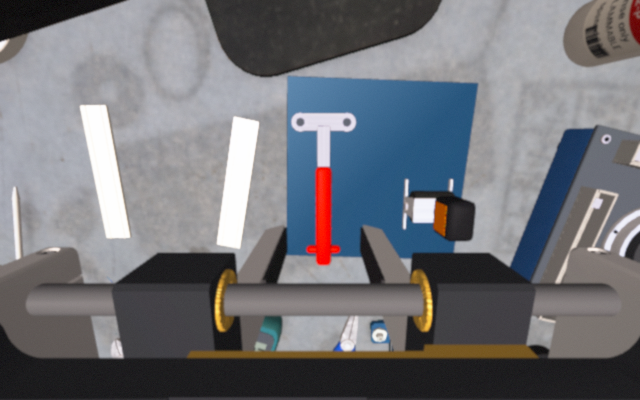

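w10: the spanner lies straight on the mat at (323,185) and the roller stands at (435,212). The strips are clean at (238,182) and (105,172). Now the first strip.

Run:
```python
from h import *
go(.5588,.2489,.004,-.131)
```

```text
shift cm [ 0.81 -9.97 16.37] turn [0.006 0.004 0.206]
```

Request:
servo_tool(
  series=[
    [[0.4,-5,0],[0.003,0.002,0.1],0.5],
    [[0.8,-9.9,1],[0.006,0.004,0.206],0.5],
    [[0.8,-9.9,5],[0.006,0.004,0.206],0.5],
    [[0.8,-9.95,9],[0.006,0.004,0.206],0.5],
    [[0.8,-9.95,13],[0.006,0.004,0.206],0.5],
    [[0.8,-9.95,15],[0.006,0.004,0.206],0.5],
    [[0.8,-9.95,16],[0.006,0.004,0.206],0.5],
    [[0.8,-9.95,16.35],[0.006,0.004,0.206],0.5],
    [[0.8,-9.95,16.4],[0.006,0.004,0.206],0.5],
    [[0.8,-9.95,16.4],[0.006,0.004,0.206],0.5],
  ],
)

```text
clock: 21.8
tool_pos: [0.5596, 0.249, 0.0052]
eef_rot: [-0.0, 0.998, -0.065, 0.001]
force: [-0.8, -0.0, 0.3]
grip_width: 0.0469
```

Request:
servo_tool(
  series=[
    [[0,0,0],[0,0,0],0],
    [[0,0,0],[0,0,0],0],
    [[0,0,0],[0,0,0],0],
    [[0,0,0],[0,0,0],0],
    [[0,0,0],[0,0,0],0],
    [[0,0,-1],[0,0,0],0],
    [[0,0,-4],[0,0,0],0],
    [[0,0,-9],[0,0,0],0],
    [[0,0,-14],[0,0,0],0],
    [[0,0,-15],[0,0,0],0],
  ],
  grip_force=30,
)

```text
clock: 23.05
tool_pos: [0.5614, 0.2498, 0.1603]
eef_rot: [-0.002, 0.998, -0.065, 0.005]
force: [1.0, 0.6, -0.6]
grip_width: 0.0273
```

Run:
```python
from h import *
st0(); y=-.15
# duct a centre estimate, retreat 90 mm along duct
d=np.array([.517,-.1155])-.09*np.array([np.cos(y),np.sin(y)]); go(d[0],d[1],.155,y)
```

```text
t 23.05 pos [0.5614 0.2498 0.1603] yaw -0.1307 F [ 1.   0.6 -0.6] w 0.0273
shift cm [-8.64 36.63  0.26] turn [-0.005 -0.01   0.019]
```

Request:
servo_tool(
  series=[
    [[-1,5,0],[0,0,0.02],0],
    [[-2.2,10,0],[0,0,0.02],0],
    [[-3.4,15,0],[0,0,0.02],0],
    [[-4.6,20,0],[0,0,0.02],0],
    [[-5.8,25,0],[0,0,0.02],0],
    [[-7,30,0],[0,0,0.02],0],
    [[-8.2,34,0],[-0.005,-0.01,0.02],0],
    [[-8.6,36.6,0.2],[-0.005,-0.01,0.02],0],
    [[-8.6,36.6,0.2],[-0.005,-0.01,0.02],0],
    [[-8.6,36.6,0.2],[-0.005,-0.01,0.02],0],
  ],
)

```text
clock: 24.3
tool_pos: [0.4281, -0.101, 0.1546]
eef_rot: [-0.001, 0.997, -0.075, -0.001]
force: [0.8, -0.2, -0.3]
grip_width: 0.0275
```

Run:
```python
from h import *
import pickle
st0(); s=snap('wrist','w11'); pickle.dump(s,open('w11.pkl','wb'))
a=cv2.imread('pics/w11.png')[0:300,120:520]; cv2.imwrite('pics/w11c.png',cv2.resize(a,None,fx=2,fy=2,interpolation=2))
```

```text
t 24.3 pos [ 0.4281 -0.101   0.1546] yaw -0.1505 F [ 0.8 -0.2 -0.3] w 0.0275
```

View pics/w11c.png

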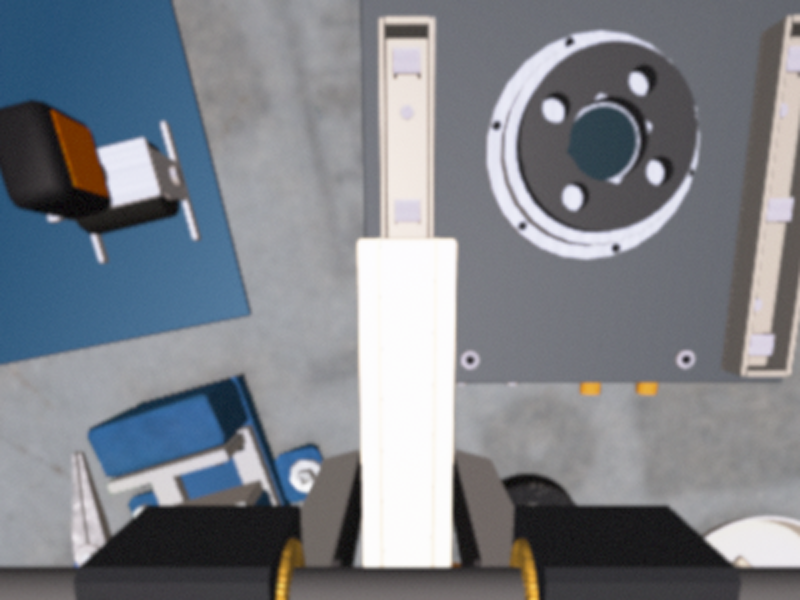

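w11 (crop): the duct's far outer corners are at (378,17) and (436,17), and the walls run straight down. The strip's front edge runs (358,240) to (457,240). Ring holes have rotated about 0.5 rad past the head's axis, as they should at the stop.

Run:
```python
from h import *
import pickle
s=pickle.load(open('w11.pkl','rb')); st=st0(); M=R.from_quat(st['eef_rot'],scalar_first=True).as_matrix()
f=lambda x,y,z: onz(s,120+x/2,y/2,z)
T=lambda p:(M.T@(p-st['tool_pos'])*1000).round(1)
zt=st['tool_pos'][2]+.0108
L,Rr=f(358,240,zt),f(457,240,zt); print('strip end',T((L+Rr)/2),'w',np.linalg.norm(L-Rr), 'rear', T((f(362,560,zt)+f(452,560,zt))/2))
a,b,c,d=[f(x,y,.068) for x,y in((378,17),(436,17),(381,237),(434,237))]
print('duct end',T((a+b)/2),'w',np.linalg.norm(a-b),'mid',T((c+d)/2)); e=(a+b-c-d)/2; print('yaw',np.arctan2(e[1],e[0]))
for n,z in (('clipfar',(406,61)),('clipmid',(406,211))): print(n,T(f(*z,.061)))
# front lid corner & duct c
a,b,c,d=[f(x,y,.068) for x,y in((786,17),(800,17),(741,375),(790,375))]; print('ductc front',((c+d)/2).round(4))
h=[f(x,y,.076) for x,y in((637,82),(555,110),(573,196),(657,172))]; print('ring',np.mean(h,0).round(4))
```

```text
t 24.35 pos [ 0.4283 -0.1009  0.1549] yaw -0.1497 F [-0.8 -0.6 -1.1] w 0.0271
strip end [ 73.   -0.3 -10.9] w 0.027262628439361943 rear [-23.5  -0.6 -10.8]
duct end [163.7  -0.2  86.7] w 0.02330155557694583 mid [78.7 -0.1 86.8]
yaw -0.14862011019459312
clipfar [149.9  -0.6  93.7]
clipmid [90.1 -0.8 93.8]
ductc front [ 0.4211 -0.2654  0.068 ]
ring [ 0.5308 -0.1976  0.076 ]
```

Request:
servo_tool(
  series=[
    [[5,0,0],[0,0,0],0],
    [[9.2,0,1],[0,0,0],0],
    [[9.2,0,4],[0,0,0],0],
    [[9.2,0,6.5],[0,0,0],0],
    [[9.2,0,7.5],[0,0,0],0],
    [[9.2,0,8],[0,0,0],0],
    [[9.2,0,8.3],[0,0,0],0],
    [[9.2,0,8.6],[0,0,0],0],
    [[9.2,0,8.75],[0,0,0],0],
    [[9.2,0,8.75],[0,0,0],0],
  ],
)

```text
clock: 25.6
tool_pos: [0.5193, -0.1146, 0.0675]
eef_rot: [-0.001, 0.997, -0.075, -0.0]
force: [-0.2, 0.5, -1.3]
grip_width: 0.0274
```

Run:
```python
from h import *
st=st0(); print(st['wrist_torque'].round(3))
```

```text
t 25.6 pos [ 0.5193 -0.1146  0.0675] yaw -0.1498 F [-0.2  0.5 -1.3] w 0.0274
[ 0.031  0.011 -0.024]
```

Request:
servo_tool(
  series=[
    [[0,0,0.06],[0,0,0],0],
    [[0,0,0.1],[0,0,0],0],
    [[0,0,0.1],[0,0,0],0.42],
    [[0,0,0.1],[0,0,0],0.42],
    [[0,0,0.1],[0,0,0],0.42],
    [[0,0,-0.5],[0,0,0],0.42],
    [[0,0,-2],[0,0,0],0.42],
    [[0,0,-6],[0,0,0],0.42],
    [[-3,0,-11],[0,0,0],0.42],
    [[-5,0,-12],[0,0,0],0.42],
  ],
)

```text
clock: 26.85
tool_pos: [0.4715, -0.1079, 0.1935]
eef_rot: [0.001, 0.997, -0.075, 0.004]
force: [1.0, -0.1, -0.4]
grip_width: 0.0399
```

Run:
```python
from h import *
import pickle
st=st0(); s=snap('wrist','w12'); pickle.dump(s,open('w12.pkl','wb'))
M=R.from_quat(st['eef_rot'],scalar_first=True).as_matrix()
hs=cv2.cvtColor(s['pixels'],cv2.COLOR_RGB2HSV); m=((hs[...,2]>200)&(hs[...,1]<25)).astype(np.uint8); m[260:]=0
k,l,stt,c=cv2.connectedComponentsWithStats(m)
for i in range(1,k):
    if stt[i][4]>1200:
        ys,xs=np.nonzero(l==i); W=np.array([onz(s,u,v,.077)[:2] for u,v in zip(xs,ys)])*1000
        r=cv2.minAreaRect(W.astype(np.float32)); print(stt[i],np.round(r[0],1),np.round(r[1],1),round(r[2],2))
# expected duct centre
print('duct a', (np.array([.4283,-.1009,0])+M@np.array([.0901,-.0003,0])).round(4))
go(.5606,.3953,.0045,.095)
```

```text
t 26.85 pos [ 0.4715 -0.1079  0.1935] yaw -0.1498 F [ 1.  -0.1 -0.4] w 0.0399
[ 332   21  145   26 2145] [ 614.2 -203.5] [132.1  19.9] 80.32
[ 308   75   30  155 4462] [ 516.3 -113.1] [ 28.6 151.5] 81.36
[ 466   81   26  137 1412] [ 496.9 -267.1] [ 12.5 133.3] 81.56
[ 356   82   86   94 1928] [ 529.4 -188.8] [88.1 79.1] 7.86
duct a [ 0.5174 -0.114   0.0008]
shift cm [  1.37 -51.09  18.87] turn [ 0.002 -0.007 -0.245]
```

View pics/w12.png

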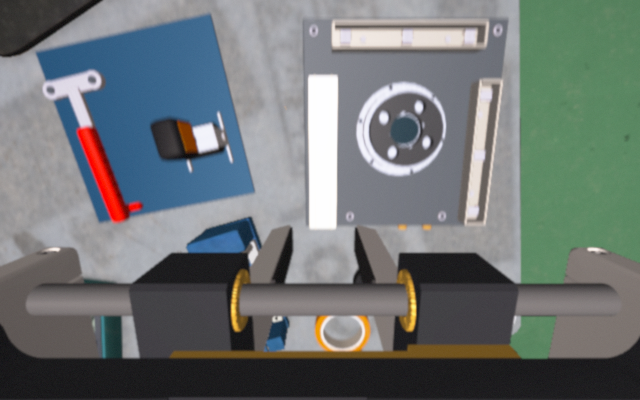

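Strip 1 lies in duct a within 1.5 mm, parallel to the duct. Before going to strip 2 I'll check clearance to the monitor.

Run:
```python
from h import *
s=snap('scene')
for z in (.06,.1,.14,.2):
    print(z,[onz(s,u/1.25,v/1.25,z)[:2].round(3).tolist() for u,v in((270,298),(358,200),(358,85),(240,135))])
w=__import__('pickle').load(open('w10.pkl','rb'))
for z in (0,.1,.15): print(z,[onz(w,u,v,z)[:2].round(3).tolist() for u,v in((0,38),(95,0),(262,75))])
```

```text
0.06 [[0.731, 0.37], [0.956, -0.231], [2.314, -1.968], [1.957, -0.643]]
0.1 [[0.675, 0.419], [0.885, -0.145], [2.159, -1.773], [1.824, -0.531]]
0.14 [[0.619, 0.468], [0.815, -0.058], [2.004, -1.578], [1.691, -0.418]]
0.2 [[0.534, 0.542], [0.71, 0.072], [1.771, -1.286], [1.492, -0.25]]
0 [[0.697, 0.504], [0.741, 0.4], [0.681, 0.226]]
0.1 [[0.676, 0.404], [0.707, 0.33], [0.665, 0.206]]
0.15 [[0.666, 0.354], [0.69, 0.295], [0.657, 0.196]]
```

The monitor's lower edge is near (0.68, 0.41, 0.10). I'll grip strip 2 25 mm toward the robot from its centre to keep the camera clear.

Request:
servo_tool(
  series=[
    [[-0.5,-6,0],[0,0,0],0.5],
    [[-0.8,-12,0],[0,0,0],0.5],
    [[-1.1,-18,0],[0,0,0],0.5],
    [[-1.1,-24,0],[0,0,0],0.5],
    [[-1.1,-30,0],[0,0,-0.05],0.5],
    [[-1.1,-36,0],[0,0,-0.1],0.5],
    [[-1.1,-42,0],[0,0,-0.2],0.5],
    [[-1.1,-48,0],[0,0,-0.245],0.5],
    [[-1.1,-50.5,0],[0,-0.007,-0.245],0.5],
    [[-1.1,-50.5,0],[0,-0.007,-0.245],0.5],
  ],
)

```text
clock: 28.2
tool_pos: [0.5347, 0.3952, 0.189]
eef_rot: [0.001, 0.999, 0.049, -0.002]
force: [-0.3, -0.5, -0.0]
grip_width: 0.0469
```

Run:
```python
from h import *
st=st0(); s=snap('wrist','w13')
hs=cv2.cvtColor(s['pixels'],cv2.COLOR_RGB2HSV); m=((hs[...,2]>190)&(hs[...,1]<40)).astype(np.uint8); m[240:]=0
k,l,stt,c=cv2.connectedComponentsWithStats(m)
for i in range(1,k):
    if stt[i][4]>1500:
        ys,xs=np.nonzero(l==i); W=np.array([onz(s,u,v,.016)[:2] for u,v in zip(xs,ys)])*1000
        r=cv2.minAreaRect(W.astype(np.float32)); print(stt[i],np.round(r[0],1),np.round(r[1],1),round(r[2],2))
go(.5357,.3929,.004,.095)
```

```text
t 28.2 pos [0.5347 0.3952 0.189 ] yaw 0.0976 F [-0.3 -0.5 -0. ] w 0.0469
[   0    0   36  125 3604] [640.3 745.4] [ 37.2 137.8] 81.33
[   0    0   85  151 5840] [625.5 717. ] [ 62.9 196.4] 67.38
[   3    0  106  172 3244] [610.7 694.1] [ 57.  227.3] 57.79
[ 165    0  108   60 4950] [697.7 522.9] [ 57.4 113.5] 5.6
[ 314  102   25  127 3035] [560.5 395.2] [150.4  28.6] 5.46
shift cm [ 0.13  0.04 18.56] turn [0.003 0.003 0.001]
```

Request:
servo_tool(
  series=[
    [[0.1,0,5],[0.003,0.003,0],0.5],
    [[0.1,0,10],[0.003,0.003,0],0.5],
    [[0.13,0.04,14],[0.003,0.003,0],0.5],
    [[0.13,0.04,16.5],[0.003,0.003,0],0.5],
    [[0.13,0.04,17.8],[0.003,0.003,0],0.5],
    [[0.13,0.04,18.3],[0.003,0.003,0],0.5],
    [[0.13,0.04,18.5],[0.003,0.003,0],0.5],
    [[0.13,0.04,18.55],[0.003,0.003,0],0.5],
    [[0.13,0.04,18.55],[0.003,0.003,0],0.5],
    [[0.13,0.04,18.55],[0.003,0.003,0],0.5],
  ],
)

```text
clock: 29.5
tool_pos: [0.5359, 0.3932, 0.0047]
eef_rot: [-0.0, 0.999, 0.048, 0.0]
force: [-0.9, -0.2, -0.3]
grip_width: 0.0469
```

Request:
servo_tool(
  series=[
    [[0,0,0],[0,0,0],0],
    [[0,0,0],[0,0,0],0],
    [[0,0,0],[0,0,0],0],
    [[0,0,0],[0,0,0],0],
    [[0,0,0],[0,0,0],0],
    [[0,0,-1],[0,0,0],0],
    [[0,0,-4],[0,0,0],0],
    [[0,0,-9],[0,0,0],0],
    [[0,0,-14],[0,0,0],0],
    [[0,0,-15],[0,0,0],0],
  ],
  grip_force=40,
)

```text
clock: 30.75
tool_pos: [0.5379, 0.3945, 0.1609]
eef_rot: [-0.003, 0.999, 0.048, 0.005]
force: [0.2, 0.6, -1.0]
grip_width: 0.0269
```

Run:
```python
from h import *
st0(); y=-.15
# duct c: symmetric to a about ring axis: a centre - 164mm across
d=np.array([.5174,-.114])+.164*np.array([np.sin(y),-np.cos(y)]); print(d)
d=d-(.09+.025)*np.array([np.cos(y),np.sin(y)]); go(d[0],d[1],.155,y)
```

```text
t 30.75 pos [0.5379 0.3945 0.1609] yaw 0.0963 F [ 0.2  0.6 -1. ] w 0.0269
[ 0.49289215 -0.27615846]
shift cm [-2.208e+01  6.352e+01  3.000e-02] turn [-0.007 -0.009  0.246]
```

Request:
servo_tool(
  series=[
    [[-1.5,4,0],[0,0,0],0],
    [[-3.2,9,0],[0,0,0],0],
    [[-4.9,14,0],[0,0,0],0],
    [[-6.6,19,0],[0,0,0],0],
    [[-8.3,24,0],[0,0,0],0],
    [[-10,29,0],[0,0,0],0],
    [[-11,31.8,0],[0,0,0],0],
    [[-11,31.8,0],[0,0,0],0],
    [[-11,31.8,0],[0,0,0],0],
    [[-11,31.8,0],[0,0,0],0],
  ],
)

```text
clock: 32.0
tool_pos: [0.459, 0.0684, 0.1577]
eef_rot: [-0.003, 0.999, 0.049, 0.004]
force: [0.4, -0.1, 0.0]
grip_width: 0.0274
```

Request:
servo_tool(
  series=[
    [[-1.5,4,0],[0,0,0.03],0],
    [[-3.2,9,0],[0,0,0.08],0],
    [[-4.9,14,0],[0,0,0.13],0],
    [[-6.6,19,0],[0,0,0.18],0],
    [[-8.3,24,0],[0,0,0.23],0],
    [[-10,29,0],[0,0,0.246],0],
    [[-11.1,31.7,0],[0,0,0.246],0],
    [[-11.1,31.7,0],[0,-0.006,0.246],0],
    [[-11.1,31.7,0],[0,-0.006,0.246],0],
    [[-11.1,31.7,0],[0,-0.006,0.246],0],
  ],
)

```text
clock: 33.25
tool_pos: [0.3802, -0.2566, 0.1548]
eef_rot: [-0.004, 0.997, -0.073, 0.001]
force: [1.1, 0.7, -1.2]
grip_width: 0.0275
```

Run:
```python
from h import *
import pickle
st0(); s=snap('wrist','w14'); pickle.dump(s,open('w14.pkl','wb'))
a=cv2.imread('pics/w14.png')[0:300,120:520]; cv2.imwrite('pics/w14c.png',cv2.resize(a,None,fx=2,fy=2,interpolation=2))
```

```text
t 33.25 pos [ 0.3802 -0.2566  0.1548] yaw -0.1457 F [ 1.1  0.7 -1.2] w 0.0275
```

View pics/w14c.png

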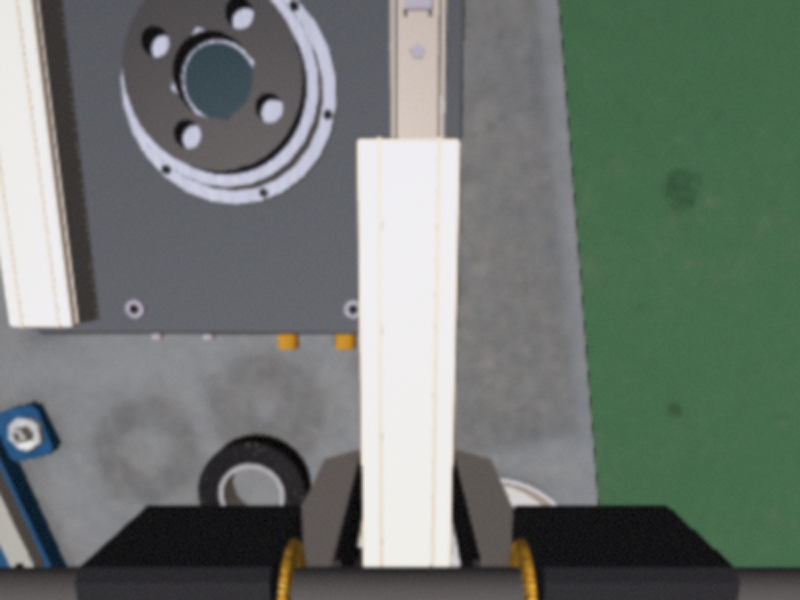

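Run:
```python
from h import *
import pickle
s=pickle.load(open('w4.pkl','rb')); f=lambda x,y: onz(s,160+x/2.5,y/2.5,.061)[:2].round(4)
print('w4 a',[f(*q).tolist() for q in((112,67),(82,318),(55,533))],'c',[f(*q).tolist() for q in((757,225),(684,455))])
s=pickle.load(open('w11.pkl','rb')); f=lambda x,y: onz(s,120+x/2,y/2,.061)[:2].round(4)
print('w11 a',[f(*q).tolist() for q in((406,61),(406,211))],'c',[f(*q).tolist() for q in((780,209),(761,345))])
s=pickle.load(open('w14.pkl','rb')); st=st0(); M=R.from_quat(st['eef_rot'],scalar_first=True).as_matrix()
T=lambda p:(M.T@(p-st['tool_pos'])*1000).round(1)
f=lambda x,y,z: onz(s,120+x/2,y/2,z); zt=st['tool_pos'][2]+.0115
print('strip end',T((f(358,139,zt)+f(460,139,zt))/2),'rear',T((f(362,540,zt)+f(452,540,zt))/2))
for v in (20,60,120): print('duct',T((f(390,v,.068)+f(445,v,.068))/2),f(417.5,v,.068).round(4))
print('dot',T(f(417.5,51,.052)),'clip bottom edge',T(f(418,11,.061)))
c=np.array([.4929,-.2762,.068]); print('c est',T(c))
go(*c[:2],.155,-.15)
```

```text
w4 a [[0.577, -0.1231], [0.5173, -0.1144], [0.4585, -0.1054]] c [[0.553, -0.2854], [0.4934, -0.2764]]
w11 a [[0.5766, -0.1225], [0.5174, -0.1134]] c [[0.4933, -0.2768], [0.4338, -0.2676]]
t 33.3 pos [ 0.3801 -0.2567  0.1548] yaw -0.1458 F [ 0.   0.3 -0.7] w 0.0271
strip end [ 99.   -0.3 -11.3] rear [-16.2  -0.9 -11.5]
duct [163.2   3.5  87.1] [ 0.5413 -0.2833  0.068 ]
duct [148.6   3.6  87. ] [ 0.5268 -0.2812  0.068 ]
duct [126.    3.7  87. ] [ 0.5044 -0.278   0.068 ]
dot [157.1   3.9 103.1] clip bottom edge [169.    3.9  94.1]
c est [114.3   3.6  87. ]
shift cm [11.44  0.29 -0.  ] turn [-0.007 -0.002  0.004]
```

Request:
servo_tool(
  series=[
    [[5,0.2,0],[-0.003,0,0.004],0],
    [[9.05,0.4,1],[-0.007,0,0.004],0],
    [[9.05,0.4,4],[-0.007,0,0.004],0],
    [[9.05,0.4,6.5],[-0.007,0,0.004],0],
    [[9.05,0.4,7.5],[-0.007,0,0.004],0],
    [[9.05,0.4,8],[-0.007,0,0.004],0],
    [[9.05,0.4,8.3],[-0.007,0,0.004],0],
    [[9.05,0.4,8.6],[-0.007,0,0.004],0],
    [[9.05,0.4,8.8],[-0.007,0,0.004],0],
    [[9.05,0.4,8.8],[-0.007,0,0.004],0],
  ],
)

```text
clock: 34.55
tool_pos: [0.4693, -0.2732, 0.0671]
eef_rot: [-0.0, 0.997, -0.075, 0.001]
force: [-0.4, 0.1, -1.3]
grip_width: 0.0271
```

Run:
```python
from h import *
st=st0(); print(st['wrist_torque'].round(3))
```

```text
t 34.55 pos [ 0.4693 -0.2732  0.0671] yaw -0.1499 F [-0.4  0.1 -1.3] w 0.0271
[-0.025  0.076 -0.02 ]
```

Request:
servo_tool(
  series=[
    [[0,0,0.06],[0,0,0],0],
    [[0,0,0.1],[0,0,0],0],
    [[0,0,0.1],[0,0,0],0.42],
    [[0,0,0.1],[0,0,0],0.42],
    [[0,0,0.1],[0,0,0],0.42],
    [[0,0,-0.5],[0,0,0],0.42],
    [[0,0,-2],[0,0,0],0.42],
    [[0,0,-6],[0,0,0],0.42],
    [[-1,-3,-11],[0,0,0],0.5],
    [[-1,-6,-14],[0,0,0],0.6],
  ],
)

```text
clock: 35.8
tool_pos: [0.4688, -0.2125, 0.2116]
eef_rot: [0.001, 0.997, -0.076, 0.003]
force: [0.3, 0.1, -0.8]
grip_width: 0.0537
```

Run:
```python
from h import *
import pickle
st=st0(); s=snap('wrist','w15'); pickle.dump(s,open('w15.pkl','wb'))
hs=cv2.cvtColor(s['pixels'],cv2.COLOR_RGB2HSV); m=((hs[...,2]>200)&(hs[...,1]<25)).astype(np.uint8); m[260:]=0
k,l,stt,c=cv2.connectedComponentsWithStats(m)
for i in range(1,k):
    if stt[i][4]>1200:
        ys,xs=np.nonzero(l==i); W=np.array([onz(s,u,v,.077)[:2] for u,v in zip(xs,ys)])*1000
        r=cv2.minAreaRect(W.astype(np.float32)); print(stt[i],np.round(r[0],1),np.round(r[1],1),round(r[2],2))
for m in masks_of('wrist','seam_roller')[:2]: print(m['p'],m['extent'])
go(.50,.05,.21,0)
```

```text
t 35.8 pos [ 0.4688 -0.2125  0.2116] yaw -0.1512 F [ 0.3  0.1 -0.8] w 0.0537
[ 227   47  143   17 2061] [ 613.4 -208.9] [140.4  14.5] 81.32
[ 200   91   41  144 4297] [ 518.2 -109.6] [ 32.1 151.5] 81.39
[ 361   91   35  143 3947] [ 493.6 -273.9] [ 30.8 150.5] 81.07
[ 258   97   85   86 1921] [ 531.6 -197.1] [87.8 86.9] 81.3
0.71 [57.5, 123.6, 157.2, 176.5]
shift cm [ -0.92 -26.31   0.29] turn [ 0.004 -0.012 -0.147]
```

Request:
servo_tool(
  series=[
    [[0,-5,0],[0,0,0],0.6],
    [[0,-10,0],[0,0,-0.05],0.6],
    [[-0.3,-15,0],[0,0,-0.1],0.6],
    [[-0.6,-20,0],[0,0,-0.147],0.6],
    [[-0.9,-25,0],[0,-0.01,-0.147],0.6],
    [[-0.9,-26.3,0],[0.004,-0.012,-0.147],0.6],
    [[-0.9,-26.3,0],[0.004,-0.012,-0.147],0.6],
    [[-0.9,-26.3,0],[0.004,-0.012,-0.147],0.6],
    [[-0.9,-26.3,0],[0.004,-0.012,-0.147],0.6],
    [[-0.9,-26.3,0],[0.004,-0.012,-0.147],0.6],
  ],
)

```text
clock: 37.15
tool_pos: [0.5002, 0.0489, 0.2129]
eef_rot: [0.0, 1.0, -0.001, 0.0]
force: [0.4, 0.5, 0.5]
grip_width: 0.0565
```

Run:
```python
from h import *
import pickle
st=st0(); s=snap('wrist','w16'); pickle.dump(s,open('w16.pkl','wb'))
for m in masks_of('wrist','seam_roller')[:1]: print(m['p'],m['extent'])
e=np.array(m['extent']).astype(int); x0,y0=e[0]-15,e[1]-15
a=cv2.imread('pics/w16.png')[y0:e[3]+15,x0:e[2]+15]; print(x0,y0,a.shape); cv2.imwrite('pics/w16c.png',cv2.resize(a,None,fx=6,fy=6,interpolation=2))
```

```text
t 37.15 pos [0.5002 0.0489 0.2129] yaw -0.0015 F [0.4 0.5 0.5] w 0.0565
0.76 [315.3, 119.3, 369.9, 166.0]
300 104 (77, 84, 3)
```

View pics/w16c.png

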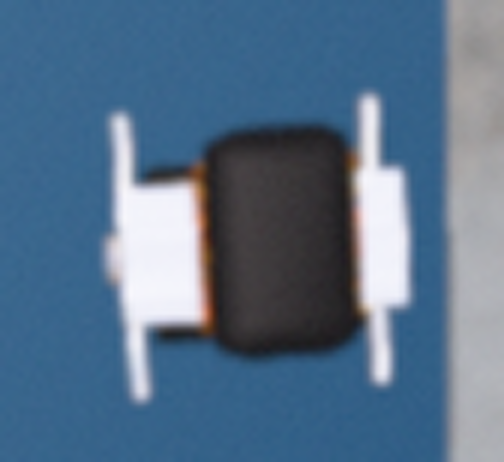

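w16 (crop): the roller's grip top is centred at (283,241), with runners from (120,115) to (140,400) and (368,95) to (380,383). Its yaw is about +0.055.

Run:
```python
from h import *
import pickle
s=pickle.load(open('w16.pkl','rb')); f=lambda x,y,z: onz(s,300+(x+.5)/6-.5,104+(y+.5)/6-.5,z)
g=f(283,241,.098); print('grip top',g.round(4))
for a,b in(((120,115),(140,400)),((368,95),(380,383))):
    A,B=f(*a,.007),f(*b,.007); d=A-B; print('runner',((A+B)/2).round(4),np.linalg.norm(d).round(4),'yaw',np.arctan2(d[1],d[0]).round(3))
w2=pickle.load(open('w2.pkl','rb')); print('tri',tri([(s,347.2,144.2),(w2,439,142.3)]).round(4))
A,B=f(212,250,.098),f(358,240,.098);print('grip w',np.linalg.norm(A-B), np.linalg.norm(f(283,127,.098)-f(283,355,.098)))
go(g[0],g[1],.062,.055)
```

```text
grip top [0.5568 0.0266 0.098 ]
runner [0.5502 0.0521 0.007 ] 0.0603 yaw 0.067
runner [ 5.539e-01 -1.000e-04  7.000e-03] 0.0606 yaw 0.07
tri [0.5563 0.0256 0.0919]
grip w 0.023917408332185412 0.03658755499092883
shift cm [ 5.66  2.27 15.1 ] turn [ 0.    -0.001 -0.056]
```

Request:
servo_tool(
  series=[
    [[3,1.2,0],[0,0,-0.03],0.6],
    [[5.5,2.27,1],[0,0,-0.068],0.6],
    [[5.5,2.27,4],[0,0,-0.068],0.6],
    [[5.5,2.27,7.5],[0,0,-0.068],0.6],
    [[5.5,2.27,11],[0,0,-0.068],0.6],
    [[5.5,2.27,13.5],[0,0,-0.068],0.6],
    [[5.5,2.27,14.7],[0,0,-0.068],0.6],
    [[5.5,2.27,15.1],[0,0,-0.068],0.6],
    [[5.5,2.27,15.1],[0,0,-0.068],0.6],
    [[5.5,2.27,15.1],[0,0,-0.068],0.6],
  ],
)

```text
clock: 38.5
tool_pos: [0.5562, 0.0265, 0.0633]
eef_rot: [0.0, 0.999, 0.034, 0.002]
force: [-0.0, -0.5, 0.7]
grip_width: 0.0565
```

Request:
servo_tool(
  series=[
    [[0,0,0],[0,0,0],0],
    [[0,0,0],[0,0,0],0],
    [[0,0,0],[0,0,0],0],
    [[0,0,0],[0,0,0],0],
    [[0,0,0],[0,0,0],0],
    [[0,0,-1],[0,0,0],0],
    [[0,0,-4],[0,0,0],0],
    [[0,0,-8],[0,0,0],0],
    [[0,0,-12],[0,0,0],0],
    [[0,0,-12],[0,0,0],0],
  ],
  grip_force=55,
)

```text
clock: 39.75
tool_pos: [0.558, 0.0265, 0.1873]
eef_rot: [0.0, 0.999, 0.034, 0.006]
force: [0.0, 0.7, -4.0]
grip_width: 0.0257
```

Run:
```python
from h import *
st=st0(); print(st['wrist_torque'].round(3)); go(.5174,-.114,.185,-.15)
```

```text
t 39.75 pos [0.558  0.0265 0.1873] yaw 0.0673 F [ 0.   0.7 -4. ] w 0.0257
[0.016 0.059 0.018]
shift cm [-5.   13.75  0.2 ] turn [ 0.    -0.011  0.217]
```

Request:
servo_tool(
  series=[
    [[-1.5,4,0],[0,0,0.06],0],
    [[-3,8,0],[0,0,0.12],0],
    [[-4.5,12,0],[0,0,0.18],0],
    [[-5,13.8,0.2],[0,-0.011,0.217],0],
    [[-5,13.8,2],[0,-0.011,0.217],0],
    [[-5,13.8,3.5],[0,-0.011,0.217],0],
    [[-5,13.8,4],[0,-0.011,0.217],0],
    [[-5,13.8,4],[0,-0.011,0.217],0],
    [[-5,13.8,4],[0,-0.011,0.217],0],
    [[-5,13.8,4],[0,-0.011,0.217],0],
  ],
)

```text
clock: 41.0
tool_pos: [0.5183, -0.1145, 0.1478]
eef_rot: [0.0, 0.997, -0.075, 0.001]
force: [-0.6, -0.1, -3.1]
grip_width: 0.0257
```

Run:
```python
from h import *
st=st0(); print(st['wrist_torque'].round(3))
s=snap('wrist','w17'); a=cv2.imread('pics/w17.png')[60:360,120:520]; cv2.imwrite('pics/w17c.png',cv2.resize(a,None,fx=2,fy=2,interpolation=2))
go(.5174,-.114,.1373,-.15)
```

```text
t 41.0 pos [ 0.5183 -0.1145  0.1478] yaw -0.1494 F [-0.6 -0.1 -3.1] w 0.0257
[-0.018 -0.04   0.026]
shift cm [-0.1  -0.04  1.04] turn [ 0.    -0.002  0.   ]
```

View pics/w17c.png

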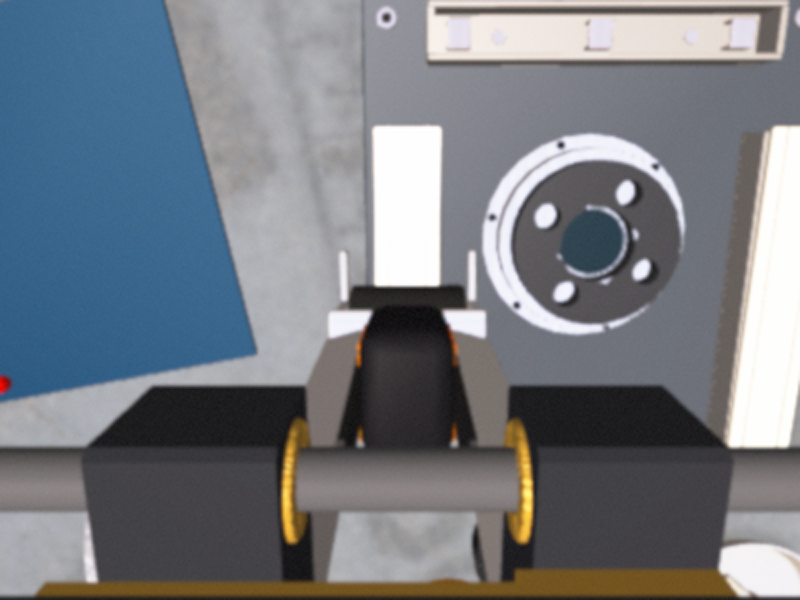

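Roller is centred over strip 1 (runners at 343 and 472, strip from 372 to 441). Pressing now at the middle.

Request:
servo_tool(
  series=[
    [[-0.05,0,0.4],[0,0,0],0],
    [[-0.05,0,0.7],[0,0,0],0],
    [[-0.05,0,0.9],[0,0,0],0],
    [[-0.05,0,1.0],[0,0,0],0],
    [[-0.05,0,1.1],[0,0,0],0],
    [[-0.05,0,1.2],[0,0,0],0],
    [[-0.05,0,1.3],[0,0,0],0],
    [[-0.05,0,1.4],[0,0,0],0],
    [[-0.05,0,1.4],[0,0,0],0],
    [[-0.05,0,1.4],[0,0,0],0],
  ],
)

```text
clock: 42.3
tool_pos: [0.5191, -0.1147, 0.1361]
eef_rot: [0.001, 0.997, -0.075, 0.003]
force: [0.1, 1.3, 6.9]
grip_width: 0.026
```

Run:
```python
from h import *
st=st0(); print(st['wrist_torque'].round(3))
```

```text
t 42.3 pos [ 0.5191 -0.1147  0.1361] yaw -0.1494 F [0.1 1.3 6.9] w 0.026
[ 0.299  0.099 -0.002]
```

Request:
servo_tool(
  series=[
    [[0,0,0.3],[0,0,0],0],
    [[0.3,0,0.48],[0,0,0],0],
    [[1,0,0.48],[0,0,0],0],
    [[1.8,0,0.5],[0,0,0],0],
    [[2.6,0,0.55],[0,0,0],0],
    [[3.4,0,0.6],[0,0,0],0],
    [[4.2,0,0.7],[0,0,0],0],
    [[5,0,0.8],[0,0,0],0],
    [[5.5,0,0.85],[0,0,0],0],
    [[5.5,0,0.85],[0,0,0],0],
  ],
)

```text
clock: 43.55
tool_pos: [0.5762, -0.1232, 0.1312]
eef_rot: [0.001, 0.997, -0.074, 0.007]
force: [1.0, 0.8, 8.2]
grip_width: 0.0258
```

Run:
```python
from h import *
st=st0(); print(st['wrist_torque'].round(3))
```

```text
t 43.55 pos [ 0.5762 -0.1232  0.1312] yaw -0.1491 F [1.  0.8 8.2] w 0.0258
[ 0.362 -0.117 -0.005]
```

Request:
servo_tool(
  series=[
    [[0,0,0.5],[0,-0.012,0],0],
    [[-0.5,0,0.5],[0,-0.012,0],0],
    [[-1.7,0,0.45],[0,-0.012,0],0],
    [[-3,0,0.4],[0,-0.012,0],0],
    [[-4.3,0,0.4],[0,-0.012,0],0],
    [[-5.6,0,0.4],[0,-0.012,0],0],
    [[-6.9,0,0.4],[0,-0.012,0],0],
    [[-8.2,0,0.4],[0,-0.012,0],0],
    [[-9.5,0,0.4],[0,-0.012,0],0],
    [[-10.8,0,0.5],[0,-0.012,0],0],
  ],
)

```text
clock: 44.8
tool_pos: [0.472, -0.1077, 0.1287]
eef_rot: [0.001, 0.997, -0.074, 0.005]
force: [0.9, -0.1, 10.7]
grip_width: 0.0256
```

Run:
```python
from h import *
st=st0(); print(st['wrist_torque'].round(3)); go(.5174,-.114,.13,-.15)
```

```text
t 44.8 pos [ 0.472  -0.1077  0.1287] yaw -0.149 F [ 0.9 -0.1 10.7] w 0.0256
[ 0.299 -0.202 -0.031]
shift cm [ 4.58 -0.05 -0.08] turn [ 0.002 -0.011  0.001]
```

Request:
servo_tool(
  series=[
    [[-0.6,0,0.45],[0,-0.011,0],0],
    [[-1.2,0,0.5],[0,-0.011,0],0],
    [[-1.2,0,0.5],[0,-0.011,0],0],
    [[0,0,0.45],[0,-0.011,0],0],
    [[1.5,0,0.45],[0,-0.011,0],0],
    [[3,0,0.45],[0,-0.011,0],0],
    [[4.5,0,0.45],[0,-0.011,0],0],
    [[6,0,0.45],[0,-0.011,0],0],
    [[7.5,0,0.45],[0,-0.011,0],0],
    [[8.5,0,0.45],[0,-0.011,0],0],
  ],
)

```text
clock: 46.05
tool_pos: [0.5588, -0.1205, 0.129]
eef_rot: [0.001, 0.997, -0.074, 0.003]
force: [-0.6, 1.3, 10.4]
grip_width: 0.0256
```

Request:
servo_tool(
  series=[
    [[0.5,0,0.4],[0,0,0],0],
    [[1.2,0,0.4],[0,0,0],0],
    [[1.8,0,0.4],[0,0,0],0],
    [[2,0,0.4],[0,0,0],0],
    [[2,0,0.4],[0,0,0],0],
    [[2,0,0.4],[0,0,0],0],
    [[0.5,0,0.35],[0,0,0],0],
    [[-1,0,0.35],[0,0,0],0],
    [[-2.5,0,0.35],[0,0,0],0],
    [[-4,0,0.35],[0,0,0],0],
  ],
)

```text
clock: 47.3
tool_pos: [0.5217, -0.115, 0.1294]
eef_rot: [0.002, 0.997, -0.074, 0.008]
force: [1.4, 0.4, 10.6]
grip_width: 0.0255
```

Run:
```python
from h import *
st=st0(); print(st['wrist_torque'].round(3)); go(.4933,-.2766,.185,-.15)
```

```text
t 47.3 pos [ 0.5217 -0.115   0.1294] yaw -0.1485 F [ 1.4  0.4 10.6] w 0.0255
[ 0.277 -0.263  0.001]
shift cm [-0.33 16.41 -5.53] turn [ 0.002 -0.016  0.001]
```

Request:
servo_tool(
  series=[
    [[0,0,-2],[0,-0.016,0],0],
    [[0,0,-5],[0,-0.016,0],0],
    [[-0.1,4,-6],[0,-0.016,0],0],
    [[-0.2,9,-6],[0,-0.016,0],0],
    [[-0.3,14,-6],[0,-0.016,0],0],
    [[-0.3,16.4,-5.5],[0,-0.016,0],0],
    [[-0.3,16.4,-4],[0,-0.016,0],0],
    [[-0.3,16.4,-2.5],[0,-0.016,0],0],
    [[-0.3,16.4,-1.8],[0,-0.016,0],0],
    [[-0.3,16.4,-1.8],[0,-0.016,0],0],
  ],
)

```text
clock: 48.55
tool_pos: [0.4939, -0.2753, 0.1465]
eef_rot: [0.001, 0.997, -0.073, -0.001]
force: [0.3, 0.7, -3.2]
grip_width: 0.0256
```

Run:
```python
from h import *
import pickle
st=st0(); s=snap('wrist','w18'); pickle.dump(s,open('w18.pkl','wb')); go(.4933,-.2766,.1388,-.15)
hs=cv2.cvtColor(s['pixels'],cv2.COLOR_RGB2HSV); m=((hs[...,2]>200)&(hs[...,1]<25)).astype(np.uint8)
for v in (125,135,145,165,170,175,180,185,190,195,200): 
    x=np.nonzero(m[v,230:420])[0]+230; print(v, [ (g[0],g[-1]) for g in np.split(x,np.nonzero(np.diff(x)>2)[0]+1) if len(g)])
```

```text
t 48.55 pos [ 0.4939 -0.2753  0.1465] yaw -0.147 F [ 0.3  0.7 -3.2] w 0.0256
shift cm [-0.09  0.09  0.87] turn [0.002 0.    0.003]
125 [(np.int64(309), np.int64(343))]
135 [(np.int64(230), np.int64(244)), (np.int64(248), np.int64(262)), (np.int64(309), np.int64(343))]
145 [(np.int64(254), np.int64(262)), (np.int64(266), np.int64(273)), (np.int64(309), np.int64(342))]
165 [(np.int64(270), np.int64(275)), (np.int64(279), np.int64(284)), (np.int64(309), np.int64(342))]
170 [(np.int64(272), np.int64(277)), (np.int64(280), np.int64(285)), (np.int64(309), np.int64(342))]
175 [(np.int64(274), np.int64(278)), (np.int64(281), np.int64(286)), (np.int64(309), np.int64(342))]
180 [(np.int64(274), np.int64(278)), (np.int64(281), np.int64(286)), (np.int64(309), np.int64(341))]
185 [(np.int64(274), np.int64(278)), (np.int64(281), np.int64(286)), (np.int64(309), np.int64(341))]
190 [(np.int64(253), np.int64(259)), (np.int64(273), np.int64(277)), (np.int64(280), np.int64(281)), (np.int64(290), np.int64(292)), (np.int64(309), np.int64(341)), (np.int64(354), np.int64(357))]
195 [(np.int64(242), np.int64(242)), (np.int64(253), np.int64(261)), (np.int64(272), np.int64(284)), (np.int64(290), np.int64(292)), (np.int64(309), np.int64(341)), (np.int64(355), np.int64(357))]
200 [(np.int64(236), np.int64(236)), (np.int64(269), np.int64(281)), (np.int64(290), np.int64(292)), (np.int64(309), np.int64(341)), (np.int64(354), np.int64(357))]
```

Request:
servo_tool(
  series=[
    [[0,0.1,0.6],[0,0,0.003],0],
    [[0,0.1,1],[0,0,0.003],0],
    [[0,0.1,1.3],[0,0,0.003],0],
    [[0,0.1,1.5],[0,0,0.003],0],
    [[1,0.1,1.5],[0,0,0.003],0],
    [[2.2,0.1,1.55],[0,0,0.003],0],
    [[3.4,0.1,1.6],[0,0,0.003],0],
    [[4.5,0.1,1.8],[0,0,0.003],0],
    [[5.5,0.1,1.9],[0,0,0.003],0],
    [[5.5,0.1,1.9],[0,0,0.003],0],
  ],
)

```text
clock: 49.85
tool_pos: [0.5517, -0.2853, 0.1323]
eef_rot: [0.002, 0.997, -0.075, 0.004]
force: [1.6, 1.8, 7.4]
grip_width: 0.026
```

Run:
```python
from h import *
st=st0(); print(st['wrist_torque'].round(3)); go(.4933,-.2766,.13,-.15)
```

```text
t 49.85 pos [ 0.5517 -0.2853  0.1323] yaw -0.1494 F [1.6 1.8 7.4] w 0.026
[ 0.508 -0.273  0.013]
shift cm [-5.9   0.01  0.18] turn [ 0.003 -0.008  0.001]
```

Same behaviour as on duct a. Rolling back along it, then sweeping again.

Request:
servo_tool(
  series=[
    [[0,0,0.6],[0,-0.008,0],0],
    [[-0.5,0,0.6],[0,-0.008,0],0],
    [[-1.7,0,0.55],[0,-0.008,0],0],
    [[-3,0,0.5],[0,-0.008,0],0],
    [[-4.3,0,0.5],[0,-0.008,0],0],
    [[-5.6,0,0.5],[0,-0.008,0],0],
    [[-6.9,0,0.5],[0,-0.008,0],0],
    [[-8.2,0,0.5],[0,-0.008,0],0],
    [[-9.5,0,0.5],[0,-0.008,0],0],
    [[-10.8,0,0.6],[0,-0.008,0],0],
  ],
)

```text
clock: 51.1
tool_pos: [0.4472, -0.2698, 0.1298]
eef_rot: [0.003, 0.997, -0.074, 0.004]
force: [0.2, 2.7, 9.5]
grip_width: 0.0257
```

Run:
```python
from h import *
st=st0(); print(st['wrist_torque'].round(3)); go(.4933,-.2766,.13,-.15)
```

```text
t 51.1 pos [ 0.4472 -0.2698  0.1298] yaw -0.1491 F [0.2 2.7 9.5] w 0.0257
[ 0.65  -0.229 -0.027]
shift cm [ 4.66 -0.01  0.01] turn [ 0.005 -0.008  0.001]
```

Request:
servo_tool(
  series=[
    [[-0.6,0,0.45],[0.005,-0.008,0],0],
    [[-1.2,0,0.5],[0.005,-0.008,0],0],
    [[-1.2,0,0.5],[0.005,-0.008,0],0],
    [[0,0,0.5],[0.005,-0.008,0],0],
    [[1.5,0,0.5],[0.005,-0.008,0],0],
    [[3,0,0.5],[0.005,-0.008,0],0],
    [[4.5,0,0.5],[0.005,-0.008,0],0],
    [[6,0,0.5],[0.005,-0.008,0],0],
    [[7.5,0,0.5],[0.005,-0.008,0],0],
    [[8.5,0,0.5],[0.005,-0.008,0],0],
  ],
)

```text
clock: 52.35
tool_pos: [0.534, -0.2828, 0.1299]
eef_rot: [0.001, 0.997, -0.074, 0.004]
force: [-0.6, 2.7, 9.8]
grip_width: 0.0257
```

Request:
servo_tool(
  series=[
    [[0.5,0,0.4],[0,0,0],0],
    [[1.2,0,0.4],[0,0,0],0],
    [[1.8,0,0.4],[0,0,0],0],
    [[2,0,0.4],[0,0,0],0],
    [[2,0,0.4],[0,0,0],0],
    [[2,0,0.4],[0,0,0],0],
    [[0.5,0,0.35],[0,0,0],0],
    [[-1,0,0.35],[0,0,0],0],
    [[-2.5,0,0.35],[0,0,0],0],
    [[-4,0,0.35],[0,0,0],0],
  ],
)

```text
clock: 53.6
tool_pos: [0.4967, -0.2772, 0.1304]
eef_rot: [0.002, 0.997, -0.074, 0.008]
force: [0.8, 2.3, 8.0]
grip_width: 0.0257
```

Request:
servo_tool(
  series=[
    [[0,0,-2],[0,0,0],0],
    [[0,0,-5],[0,0,0],0],
    [[0,0,-8],[0,0,0],0],
    [[0,0,-10],[0,0,0],0],
    [[-2,-4,-10],[0,0,0],0],
    [[-3,-8,-10],[0,0,0],0],
    [[-4,-8,-10],[0,0,0],0],
    [[-4,-8,-10],[0,0,0],0],
    [[-4,-8,-10],[0,0,0],0],
    [[-4,-8,-10],[0,0,0],0],
  ],
)

```text
clock: 54.85
tool_pos: [0.4675, -0.1925, 0.2293]
eef_rot: [0.002, 0.997, -0.075, 0.008]
force: [-0.4, -0.3, -3.3]
grip_width: 0.0258
```

Run:
```python
from h import *
import pickle
st=st0(); s=snap('wrist','w19'); pickle.dump(s,open('w19.pkl','wb'))
hs=cv2.cvtColor(s['pixels'],cv2.COLOR_RGB2HSV); m=((hs[...,2]>200)&(hs[...,1]<25)).astype(np.uint8); m[270:]=0
k,l,stt,c=cv2.connectedComponentsWithStats(m)
for i in range(1,k):
    if stt[i][4]>1200:
        ys,xs=np.nonzero(l==i); W=np.array([onz(s,u,v,.072)[:2] for u,v in zip(xs,ys)])*1000
        r=cv2.minAreaRect(W.astype(np.float32)); print(stt[i],np.round(r[0],1),np.round(r[1],1),round(r[2],2))
for t,z in (('pin_spanner',.02),('tool_mat',.003)):
    for q in masks_of('wrist',t)[:2]: print(t,q['p'],q['extent'])
go(.555,.035,.19,.068)
```

```text
t 54.85 pos [ 0.4675 -0.1925  0.2293] yaw -0.1493 F [-0.4 -0.3 -3.3] w 0.0258
[ 251   42  139   24 2178] [ 617.5 -211.4] [145.5  22.4] 81.45
[ 232   91   32  135 3395] [ 518.1 -113.5] [ 28.8 151.1] 81.36
[ 377   92   33  133 3330] [ 493.5 -276. ] [ 29.  149.2] 81.03
[ 281   96   80   82 1709] [ 531.6 -198.7] [88.8 88.5] 81.37
pin_spanner 0.71 [13.1, 67.3, 119.7, 203.5]
tool_mat 0.68 [1.7, 31.6, 202.8, 221.2]
shift cm [  5.22 -23.78   3.95] turn [ 0.004 -0.015 -0.217]
```

Both strips read level at home height. Returning the roller to the mat.

Request:
servo_tool(
  series=[
    [[1.5,-5,0],[0,0,-0.05],0],
    [[3,-10,1],[0,0,-0.1],0],
    [[4.5,-15,2],[0,0,-0.15],0],
    [[5.2,-20,3],[0,-0.01,-0.217],0],
    [[5.2,-24.5,3.9],[0.004,-0.015,-0.217],0],
    [[5.2,-24.5,3.9],[0.004,-0.015,-0.217],0],
    [[5.2,-24.5,3.9],[0.004,-0.015,-0.217],0],
    [[5.2,-24.5,3.9],[0.004,-0.015,-0.217],0],
    [[5.2,-24.5,3.9],[0.004,-0.015,-0.217],0],
    [[5.2,-24.5,3.9],[0.004,-0.015,-0.217],0],
  ],
)

```text
clock: 56.25
tool_pos: [0.5559, 0.0415, 0.1908]
eef_rot: [0.0, 0.999, 0.033, 0.0]
force: [0.3, 0.5, -3.7]
grip_width: 0.0256
```

Run:
```python
from h import *
st=st0(); s=snap('wrist','w20')
for t,z in (('pin_spanner',.02),('tool_mat',.003)):
    for q in masks_of('wrist',t)[:1]:
        ys,xs=np.nonzero(q['mask']); W=np.array([onz(s,u,v,z)[:2] for u,v in zip(xs,ys)])*1000; r=cv2.minAreaRect(W.astype(np.float32)); print(t,q['p'],q['extent'],np.round(cv2.boxPoints(r)).tolist())
go(.560,.042,.065,.068)
```

```text
t 56.25 pos [0.5559 0.0415 0.1908] yaw 0.067 F [ 0.3  0.5 -3.7] w 0.0256
pin_spanner 0.84 [213.5, 88.1, 285.9, 239.3] [[485.0, 156.0], [492.0, 87.0], [668.0, 106.0], [660.0, 174.0]]
tool_mat 0.78 [199.7, 71.2, 375.6, 245.9] [[474.0, 190.0], [482.0, -20.0], [692.0, -11.0], [684.0, 199.0]]
shift cm [4.200e-01 1.000e-02 1.256e+01] turn [ 0. -0. -0.]
```

The spanner was nudged about 2 cm but is still on the mat and clear of the roller. Lowering the roller.

Request:
servo_tool(
  series=[
    [[0.4,0.4,3],[0,0,0],0],
    [[0.4,0.7,6],[0,0,0],0],
    [[0.4,0.7,9],[0,0,0],0],
    [[0.4,0.7,11],[0,0,0],0],
    [[0.4,0.7,12],[0,0,0],0],
    [[0.4,0.7,12.4],[0,0,0],0],
    [[0.4,0.7,12.65],[0,0,0],0],
    [[0.4,0.7,12.7],[0,0,0],0],
    [[0.4,0.7,12.7],[0,0,0],0],
    [[0.4,0.7,12.7],[0,0,0],0],
  ],
)

```text
clock: 57.65
tool_pos: [0.5606, 0.0351, 0.0641]
eef_rot: [0.0, 0.999, 0.034, 0.001]
force: [0.0, -0.4, -3.9]
grip_width: 0.0257
```

Request:
servo_tool(
  series=[
    [[0,0,0],[0,0,0],0.55],
    [[0,0,0],[0,0,0],0.55],
    [[0,0,0],[0,0,0],0.55],
    [[0,0,0],[0,0,0],0.55],
    [[0,0,-1],[0,0,0],0.55],
    [[0,0,-4],[0,0,0],0.55],
    [[0,0,-8],[0,0,0],0.55],
    [[-2,0,-12],[0,0,0],0.55],
    [[-5,0,-15],[0,0,0],0.55],
    [[-7,0,-18],[0,0,0],0.55],
  ],
)

```text
clock: 58.9
tool_pos: [0.4896, 0.0305, 0.2462]
eef_rot: [0.0, 0.999, 0.034, 0.001]
force: [1.2, -0.1, 0.8]
grip_width: 0.0517
```

Run:
```python
from h import *
st=st0(); s=snap('wrist','w21')
for t,z in (('pin_spanner',.02),('seam_roller',.06),('tool_mat',.003),('strip_1',.072),('wash_bottle',.1)):
    for q in masks_of('wrist',t)[:2]:
        if q['p']<.4: continue
        ys,xs=np.nonzero(q['mask']); W=np.array([onz(s,u,v,z)[:2] for u,v in zip(xs,ys)])*1000; r=cv2.minAreaRect(W.astype(np.float32)); print(t,round(q['p'],2),np.round(q['extent']),np.round(r[0]),np.round(cv2.boxPoints(r)).tolist())
```

```text
t 58.9 pos [0.4896 0.0305 0.2462] yaw 0.0677 F [ 1.2 -0.1  0.8] w 0.0517
pin_spanner 0.8 [222.  40. 284. 180.] [576. 125.] [[485.0, 144.0], [498.0, 75.0], [667.0, 106.0], [655.0, 175.0]]
pin_spanner 0.63 [438.   0. 484.  16.] [ 718. -122.] [[708.0, -95.0], [712.0, -150.0], [728.0, -149.0], [725.0, -94.0]]
seam_roller 0.97 [299. 109. 348. 153.] [560.  36.] [[532.0, 58.0], [542.0, 4.0], [587.0, 13.0], [577.0, 67.0]]
tool_mat 0.82 [207.  26. 371. 192.] [582.  89.] [[472.0, 190.0], [481.0, -21.0], [692.0, -12.0], [683.0, 199.0]]
strip_1 0.95 [412. 109. 474. 237.] [ 519. -113.] [[442.0, -117.0], [591.0, -139.0], [596.0, -109.0], [447.0, -87.0]]
strip_1 0.74 [539. 138. 606. 262.] [ 495. -275.] [[418.0, -279.0], [566.0, -302.0], [571.0, -270.0], [423.0, -247.0]]
wash_bottle 0.6 [438.   0. 483.  14.] [686. -90.] [[678.0, -68.0], [681.0, -113.0], [694.0, -112.0], [691.0, -67.0]]
```

View pics/w21.png

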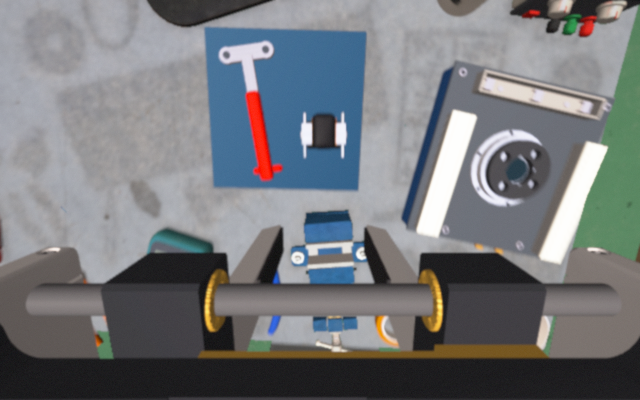

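Run:
```python
from h import *
print(sign_off())
```

```text
the job is handed in; nothing more can be done
None
```

The detector head is closed up and I handed the job in at about 59 s of robot time. No verdict came back, so the checks below are my own.

- **Ring:** I put both spanner pins in the holes and turned the ring clockwise to its stop. At the stop the wrist force rose and the spanner began to twist in the grip. Afterwards the holes sat about 0.5 rad clockwise of the head's axis, which is where the stop should put them.
- **Strips:** There were only two, so the far duct stays open. I laid one in the left duct and one in the right duct and rolled each end to end, mostly at about 12–14 N. Wheel height agreed within about 1 mm at three points along each strip, about 5 mm lower than at first contact on the left one. The camera put both within about 2–3 mm of the duct centres and in line with them.
- **Tools:** The spanner and roller stand upright on the mat. The spanner was knocked about 2 cm aside during the run; I left it there because it is still well inside the mat.
- **Wash bottle:** In the last close picture it is only partly in view. Its foot is where it was, and I went nowhere near it.

No checks failed. One small mismatch: the first-contact height on the left strip read about 1.5 mm higher than the text's figure. I took it as a measuring bias and judged the strips by how far they dropped and how level they sat.

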